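Unhook a gear plate from a barbed prong and rack it

ROBOT

A 6-joint arm with a two-finger parallel gripper is mounted at the origin on the work surface. World frame = base frame: x ahead of the robot, y to its left, z up, the work surface at z = 0. Lengths are in m, angles in degrees, forces in N, time in s.
With the tool pointing down it reaches from about 0.325 to 0.925 m from the base axis. Payload 3.1 kg.
Tool frame: the origin (TCP) lies on the centre line of the jaws, within the pads' length; the fingertips stand 11 mm ahead of it and the grasp point (between the pads) lies 8 mm behind it; z points along the fingers, y is the direction in which the jaws open and shut (so a half turn about z gives the same grasp; the last joint's range is limited). The gripper opens to 85 mm and grips with 20 to 120 N. Pads are 22 mm wide; open, the fingers measure 114 mm over their backs; the gripper's body (76 mm by 85 mm) begins 54 mm behind the grasp point. The pads swing forward as they close: fully open they stand 13 mm farther back than shut.
Start: joints at [68.743, 12.427, 92.441, -0, 75.132, -6.429], TCP at [0.16, 0.604, 0.242] pointing down, gripper open.
Joint ranges: [-157.48, 157.48], [-44.54, 120.13], [17.64, 146.25], [-64.5, 244.5], [7.68, 150.69], [-147.95, 147.95]. Speed limits (degrees/s): [159.86, 159.86, 180, 180, 180, 180].

INTERFACE

Orientations are given as a 3x3 rotation matrix whose columns are the frame's x, y, z axes.
In Python, from workcell import robot, get_image gives the robot as it stands. The module is installed in compiled form; this text tells all that it offers.
- The arm moves only by the tool apply_moves, never from a script. Its argument "deltas" is one flat list of numbers, 6 for each row, row after row: the shift along the tool's x, y, z in cm, then the turn, a rotation vector about the tool's x, y, z in degrees. A call has 1 to 8 rows; each row shifts and turns the commanded pose from where the row before left it, along the tool's axes as they then stand; what a row does not reach is not made up. A row lasts 1/12 s, in which the tool goes at most 41.7 mm and 7.16 degrees, less where a joint would pass 70% of its speed; a pose out of reach is approached as far as the arm can. A call is refused whole if a number of a shift passes 4.17 or a number of a turn 7.16, either way. A call with a gripper value outside its range is refused whole. "jaw" is the closure in counts, from 0 (fully open) to 255 (shut), set as the call begins (left out, the last holds). The fingers move at their own pace and stop on an object; the grip force is fixed at half the most. Time passes only in rows, so rows that do not move let the fingers close. It gives the time, the measured TCP pose, the force and the opening at its end, in the units of the state.
- robot.get_state(): the state, without advancing time (a new reading comes with each control period).
- get_image(name): name is "side" or "top" or "wrist"; returns a dict with "frame" (384x512x3 uint8, blue, green, red), "z_map" (384x512 float32, m along the optical axis (not along the pixel's ray), 0 where there is no reading), "mtx" (3x3 intrinsics, pixels), "R" (3x3) and "t" (3): a world point X has camera coordinates R X + t. Camera axes: x right, y down, z forward; pixel columns grow to the right and rows downward; lengths in m; the calibration is good to about 2 mm. A picture is of the moment at which its call begins.
- robot.finish_job(): hands the job in, once; it reports no verdict.
The state is a dict: "time_s": time; "q": joint angles; "dq": joint speeds; "tau": joint torques, N m; "eef_pos": TCP position; "eef_rot": TCP orientation; "force": force on the tool from outside, world axes, zero at the start; "moment": the same for the moment, N m; "width": finger opening in m.
Only numpy, scipy, OpenCV 4.12 (cv2) and the standard library are available. Lean on these libraries where they do the work, as an engineer would, in place of code of your own. Each camera call takes 0.05 s, during which the arm holds its last target.

TASK

Take the gear plate off the barbed prong of the parts stand: raise it off the prong, feel your way out to the upturned barb, tilt the plate and back it off over the tip with a light hand, never straining the stand with more than 12 N. Without letting it drop, stand the plate upright in the slot of the rack, all the way down, and let go of it; leave the bottle, the screwdriver and the tape roll where they are.

Things in the scene. Friction and masses are not known exactly. Their poses are not given: they have to be found in the camera images.
- plate: loose grey plastic gear plate, 0.13 to 0.24 kg, hanging on the stand's prong. Origin: centre of its bottom edge; z up. 8 mm thick (x), 56 mm wide (y), 115 mm high, with a grip block on top. On the +x face two white gears, 5 to 7 mm proud, z = 54 to 86 mm. At the start its +x points outward along the prong within 5 degrees.
- plate_grip (a point): centre of the plate's black grip block, 24 mm (x) by 26 mm (y) by 44 mm high (115 to 159 mm above the bottom edge); this point is 139 mm above the bottom edge; axes as the plate. Grip it from above across x or y.
- plate_slot (a point): centre of the plate's closed window, 97.5 mm above its bottom edge, 41.5 mm below plate_grip; axes as the plate. The window, 18 mm wide (y) and 15 mm high (90 to 105 mm above the bottom edge), goes through along x; the prong passes through it and the plate hangs with the window's top edge on the prong.
- stand: fixed parts stand. Origin at table height under the post; x along the prong, outward, away from the robot; z up. Foot 150 x 120 x 12 mm, post 22 x 34 mm, top 188 mm above the table, springy: yields 1 mm for roughly 10 to 25 N at the barb. A 7 mm round steel prong runs level from the post along +x, its axis 180 mm above the table, and ends in an upturned barb.
- prong_root (a point): on the prong's axis where it leaves the post's centre, 180 mm above the stand's origin, axes as the stand. The bend where the barb begins lies 85 to 135 mm from here along x: the prong is clamped further in or out each time and this is not measured, so feel or look for it.
- bend_mid (a point): middle of the range where the bend can be: 110 mm out from prong_root, real bend within 25 mm of it along x. From the bend the barb, a straight 7 mm leg 24 mm long, rises outward at 55 degrees above level to a 9 mm ball. An upright plate cannot pass it. With its top leaned back to the post (bottom outward) by 28 degrees (21 to 35), its window slides round the bend and along the leg with 1 to 2 mm to spare each side.
- rack: fixed grey plastic rack, base 100 x 110 x 8 mm, origin under its centre, z up. One slot, open at the top: 15 mm wide (rack x) by 64 mm long (rack y), floor 8 mm above the table, straight walls up to 44 mm, then lips flared outward to about 56 mm. The plate goes in bottom edge first, its width along the slot, either way round.
- bottle: bystander: clear bottle 44 mm across, 120 mm tall, origin under its centre; must not be moved
- driver: bystander: screwdriver lying on the table; must not be moved
- tape: bystander: black tape roll 84 mm across, 20 mm high, origin under its centre; must not be moved
Not all that is in view belongs to the job. What is shaped like the stand but green or red is not meant. There is more than one size of the plate; the job needs the smaller.

How it is judged:
By the outcome, as a careful person would: the job done as asked, in the order asked, and still so for the second after the job is handed in, with the robot touching nothing.
It also fails if it takes over 70 s, if anything falls off the work surface, if the arm or the gripper's body presses on something with over 40 N, if the wrist force passes 120 N, or if a joint passes its speed limit or range.

## Working session

There is one attempt and no reset: what is moved stays moved. The work goes in short steps, Python scripts to look and compute and a tool call to move; the robot and the scene stay as the last step left them, time stands still between calls to the robot, and variables do not carry over. Pictures are saved under pics/ and viewed, and the job is handed in when it is done.

Besides the shell and the picture viewer there is one more tool, called after "Call:" in YAML: its name, and indented under it one key for each argument. apply_moves: Moves the arm, as the interface text tells. Its arguments: {"type":"object","properties":{"deltas":{"type":"array"},"jaw":{"type":"number"}},"required":["deltas"]}

```bash
mkdir -p pics; cat > h.py <<'E'
import numpy as np, cv2
from workcell import robot, get_image
def snap(n,tag):
    d=get_image(n); cv2.imwrite(f'pics/{n}_{tag}.png',d['frame']); np.savez(f'pics/{n}_{tag}.npz',**d); return d
def ld(n,tag): return np.load(f'pics/{n}_{tag}.npz')
def world(d,u,v,z=None):
    z=d['z_map'][int(v),int(u)] if z is None else z
    c=np.linalg.inv(d['mtx'])@np.array([u,v,1.])*z
    return d['R'].T@(c-d['t'])
def cloud(d):
    z=d['z_map'];v,u=np.mgrid[:z.shape[0],:z.shape[1]]
    c=np.stack([u*z,v*z,z],-1)@np.linalg.inv(d['mtx']).T
    return (c-d['t'])@d['R']
def proj(d,X):
    c=d['R']@np.array(X)+d['t'];p=d['mtx']@c;return p[:2]/p[2]
E
python3 - <<'E'
from h import *
for n in('side','top','wrist'):
    d=snap(n,'0');print(n,d['R'].round(3).tolist(),d['t'].round(3),-d['R'].T@d['t'],d['mtx'][0])
s=robot.get_state();print(s)
E
```

```text
side [[-0.984, -0.179, 0.022], [-0.103, 0.461, -0.881], [0.148, -0.869, -0.472]] [0.585 0.197 1.111] [0.43208345 0.97957644 0.68542962] [424.48267816   0.         258.40200662]
top [[-0.014, -1.0, 0.0], [-0.998, 0.014, -0.061], [0.061, -0.001, -0.998]] [0.047 0.598 1.202] [0.52454428 0.03981437 1.23591081] [415.22497446   0.         255.6950325 ]
wrist [[0.256, 0.967, -0.002], [0.925, -0.245, 0.289], [0.279, -0.076, -0.957]] [-0.625 -0.037  0.38 ] [0.08858625 0.62356393 0.37266571] [300.26902456   0.         256.34402929]
{'time_s': 0.15, 'q': array([ 6.87451259e+01,  1.24667515e+01,  9.25114279e+01,  1.49342015e-03,
        7.51326735e+01, -6.42721388e+00]), 'dq': array([ 0.0609929 , -0.18398965, -0.21413751, -0.04771375,  0.03741475,
       -0.01210516]), 'tau': array([-5.52798574e-04, -3.97449803e+01, -3.04413486e+01, -1.87871792e-04,
        5.92799886e-03,  4.20402716e-05]), 'eef_pos': array([0.15967109, 0.60360476, 0.24123199]), 'eef_rot': array([[-9.66698151e-01,  2.55918266e-01, -7.24857795e-04],
       [ 2.55919179e-01,  9.66696517e-01, -1.79400617e-03],
       [ 2.41598557e-04, -1.91976746e-03, -9.99998128e-01]]), 'force': array([-0.04396887, -0.12300659,  0.18287244]), 'moment': array([-0.01898137,  0.03180446,  0.00850883]), 'width': 0.08590191860098502}
```

```bash
sleep 1; ls pics
```

```text
side_0.npz
side_0.png
top_0.npz
top_0.png
wrist_0.npz
wrist_0.png
```

View pics/side_0.png

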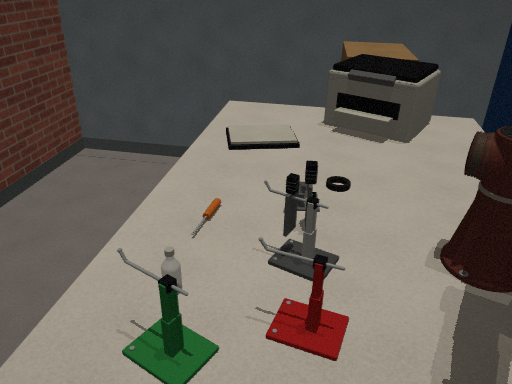

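View pics/top_0.png

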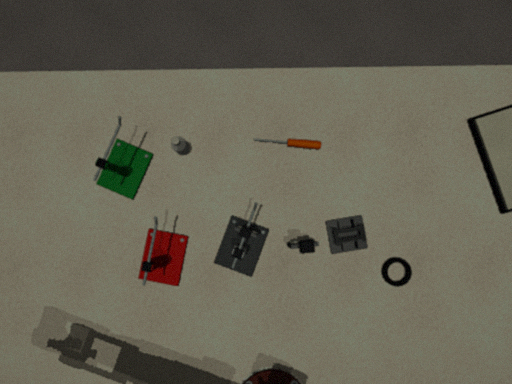

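View pics/wrist_0.png

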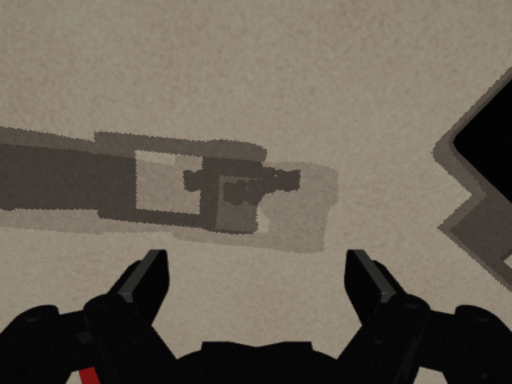

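```bash
python3 - <<'E'
from h import *
a=ld('side','0')['frame'][150:280,250:350];cv2.imwrite('pics/c1.png',cv2.resize(a,None,fx=5,fy=4.6,interpolation=cv2.INTER_CUBIC))
a=ld('top','0')['frame'][190:290,200:380];cv2.imwrite('pics/c2.png',cv2.resize(a,None,fx=4.4,fy=4.4,interpolation=cv2.INTER_CUBIC))
E
```

```text
(no output)
```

View pics/c1.png

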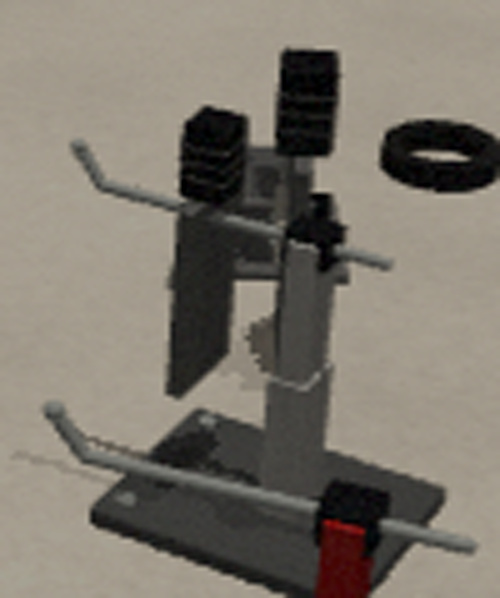

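View pics/c2.png

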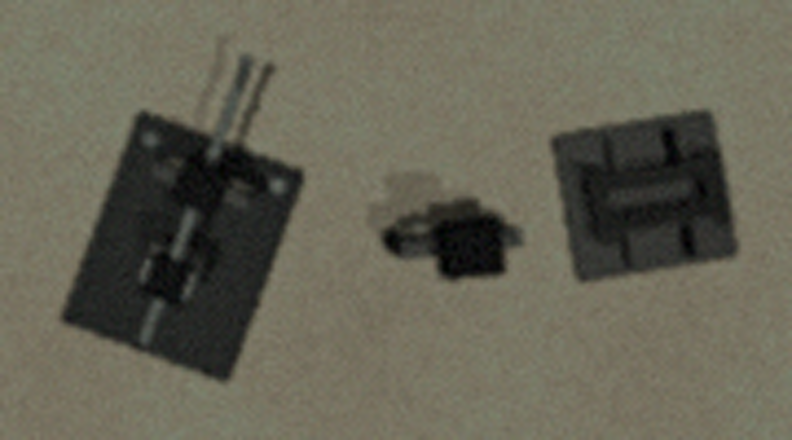

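```bash
python3 - <<'E'
from h import *
d=ld('top','0');P=cloud(d);z=P[...,2]
f=d['frame'].astype(int)
def reg(name,m):
    m=m.astype(np.uint8);n,l,st,c=cv2.connectedComponentsWithStats(m)
    for i in range(1,n):
        if st[i,4]>25:
            q=P[l==i]; r=cv2.minAreaRect(q[:,:2].astype(np.float32)*1000)
            print(name,st[i],c[i].round(1),'mean',q.mean(0).round(4),'zmin/max',q[:,2].min().round(3),q[:,2].max().round(3),[np.round(x,1) for x in r])
sub=np.zeros(z.shape,bool);sub[190:290,200:380]=1
reg('low',sub&(z>.005)&(z<.03))
reg('mid',sub&(z>.03)&(z<.07))
reg('high',sub&(z>.16))
reg('grip',sub&(z>.205))
np.set_printoptions(linewidth=220,precision=0,suppress=True)
print((z[200:265:2,225:268:2]*1000).round())
E
```

```text
low [ 214  215   55   62 1672] [240.9 246.4] mean [0.4594 0.0839 0.0111] zmin/max 0.005 0.019 [array([461.8,  80. ]), array([127.2, 152.4]), np.float64(69.0)]
low [325 215  42  39 645] [344.2 233.4] mean [ 0.493  -0.2203  0.0096] zmin/max 0.005 0.03 [array([ 491.7, -226.2]), array([ 99.3, 109.9]), np.float64(8.7)]
low [338 230  22   9  82] [348.8 234.1] mean [ 0.4907 -0.2335  0.0108] zmin/max 0.005 0.029 [array([ 490.9, -230.3]), array([14. , 59.1]), np.float64(9.8)]
mid [334 224  33  22 341] [350.2 234.3] mean [ 0.4913 -0.2289  0.0498] zmin/max 0.03 0.059 [array([ 492. , -226.7]), array([49.6, 87.2]), np.float64(9.5)]
high [231 202  27  66 411] [243.1 237.2] mean [0.4918 0.0715 0.2048] zmin/max 0.162 1.236 [array([497.2,  67.4]), array([ 54.7, 170.9]), np.float64(80.3)]
high [298 239  17  14 207] [306.  245.6] mean [ 0.4695 -0.0837  0.2065] zmin/max 0.16 1.236 [array([484.3, -30.2]), array([156.7,  39.4]), np.float64(74.2)]
grip [239 226  13  13 114] [244.7 231.9] mean [0.5058 0.0658 0.2533] zmin/max 0.223 1.236 [array([512.7,  62.2]), array([27.4, 42.6]), np.float64(60.6)]
grip [30
[... 3903 characters left out ...]
   2.   -2.   -1.   -2.]
 [   8.   16.   13.   10.  189.  187.  192.  185.  187.   98.    9.   10.    8.    7.   11.   12.   10.    2.   -4.    3.   -2.   -3.]
 [  13.   13.    9.   13.   13.  181.    7.  191.   13.    8.    9.   13.    9.    8.   10.   11.   12.    1.    1.    5.   -0.   -2.]
 [   8.   12.   10.    8.   10.  182.    8.   11.   12.   13.   11.   11.   12.   14.   15.    8.   10.   -6.    2.   -3.   -1.   -1.]
 [  14.   14.   12.   10.  181.  182.   14.   12.   15.    7.   13.    6.    9.   11.    8.    9.    2.   -1.    5.   -1.   -1.   -0.]
 [  14.   10.    6.   17.  181.   10.   11.   14.    9.   10.    8.   10.   11.    5.   12.    9.    2.   -3.   -1.   -1.   -1.    1.]]
```

```bash
python3 - <<'E'
from h import *
np.set_printoptions(linewidth=200,precision=4,suppress=True)
d=ld('top','0');P=cloud(d);z=P[...,2]
m=np.zeros(z.shape,bool);m[200:290,215:265]=1
g=P[m&(z>.226)&(z<.245)];r=cv2.minAreaRect((g[:,:2]*1000).astype(np.float32));print('grip',g.mean(0),r,len(g))
# prong: exposed parts, image centroid per row
vs,us=np.nonzero(m&(z>.174)&(z<.1865))
ok=((vs>=211)&(vs<=224))|((vs>=238)&(vs<=245))|((vs>=258))
q=np.array([world(d,u,v,P[v,u]@d['R'][2]+d['t'][2]) for u,v in zip(us[ok],vs[ok])])
# recast onto z=.1835
def onplane(d,u,v,zp):
    c=-d['R'].T@d['t'];r=d['R'].T@np.linalg.inv(d['mtx'])@np.array([u,v,1.]);return c+r*(zp-c[2])/r[2]
q=np.array([onplane(d,u,v,.1825) for u,v in zip(us[ok],vs[ok])])
l=cv2.fitLine((q[:,:2]*1000).astype(np.float32),cv2.DIST_HUBER,0,.01,.01).ravel();print('prong line',l,np.degrees(np.arctan2(l[1],l[0])),len(q))
n=np.array([-l[1],l[0]]);print('resid',((q[:,:2]*1000-l[2:])@n).std())
# clamp/post top
vs,us=np.nonzero(m&(z>.18)&(z<.2)&(np.arange(384)[:,None]>245)&(np.arange(384)[:,None]<258))
c=np.array([onplane(d,u,v,.188)[:2]*1000 for u,v in zip(us,vs)],np.float32);print('post top',c.mean(0),cv2.minAreaRect(c))
# foot
mm=(m&(z>.004)&(z<.02));
vs,us=np.nonzero(mm);c=np.array([onplane(d,u,v,.012)[:2]*1000 for u,v in zip(us,vs)],np.float32);print('foot',cv2.minAreaRect(c))
mr=np.zeros(z.shape,bool);mr[200:270,318:375]=1
vs,us=np.nonzero(mr&(z>.004)&(z<.02));c=np.array([onplane(d,u,v,.008)[:2]*1000 for u,v in zip(us,vs)],np.float32);print('rack base',cv2.minAreaRect(c))
vs,us=np.nonzero(mr&(z>.035)&(z<.07));c=np.array([onplane(d,u,v,.056)[:2]*1000 for u,v in zip(us,vs)],np.float32);print('rack lips',cv2.minAreaRect(c))
E
```

```text
grip [0.5053 0.0664 0.236 ] ((505.1444091796875, 66.37997436523438), (25.814109802246094, 24.16448402404785), 68.18612670898438) 110
prong line [  0.9316  -0.3635 490.6419  72.4556] -21.313974 96
resid 2.0470037431280454
post top [454.2801  86.7535] ((456.0589904785156, 87.59455871582031), (30.106063842773438, 27.43832015991211), 89.20091247558594)
foot ((468.58648681640625, 87.88550567626953), (143.47496032714844, 254.15699768066406), 89.13166046142578)
rack base ((490.1666259765625, -223.87171936035156), (160.51683044433594, 202.77267456054688), 89.27079010009766)
rack lips ((491.4154968261719, -226.10435485839844), (49.051456451416016, 86.78040313720703), 8.253210067749023)
```

```bash
python3 - <<'E'
from h import *
np.set_printoptions(linewidth=200,precision=4,suppress=True)
d=ld('side','0')
c=-d['R'].T@d['t']; p0=np.array([.4906,.0725,0]);a=np.radians(-21.3);ex=np.array([np.cos(a),np.sin(a),0]);n=np.array([-ex[1],ex[0],0])
root=np.array([.4555,.0864,0]);print('root offline', (root-p0)@n)
for u,v in [(270,190.6),(265.4,182),(285,195),(300,199),(328,207.5),(312,198),(269,190),(271,191)]:
    r=d['R'].T@np.linalg.inv(d['mtx'])@np.array([u,v,1.]);X=c+r*((p0-c)@n)/(r@n);print(u,v,X,'along from root',(X-root)@ex, 'depthpt',world(d,u,v))
a=d['frame'][170:225,255:335];cv2.imwrite('pics/c3.png',cv2.resize(a,None,fx=9,fy=9,interpolation=cv2.INTER_CUBIC))
E
```

```text
root offline 0.0002003898738376119
270 190.6 [0.5609 0.0451 0.1783] along from root 0.11324808387083891 depthpt [0.561  0.0446 0.1781]
265.4 182 [0.5742 0.0399 0.1986] along from root 0.1274526773585309 depthpt [0.5737 0.0432 0.2003]
285 195 [0.5209 0.0607 0.1789] along from root 0.07028602839345394 depthpt [0.521  0.0598 0.1784]
300 199 [0.4824 0.0757 0.1805] along from root 0.02896164194511222 depthpt [0.4824 0.0763 0.1808]
328 207.5 [0.414  0.1024 0.1807] along from root -0.04450404597056606 depthpt [0.4139 0.1006 0.1797]
312 198 [0.4536 0.0869 0.193 ] along from root -0.002005610029030852 depthpt [0.4537 0.0794 0.1888]
269 190 [0.5637 0.044  0.1792] along from root 0.11620345884635754 depthpt [0.5634 0.0458 0.1802]
271 191 [0.5582 0.0461 0.1781] along from root 0.11032133841609935 depthpt [0.558  0.0477 0.1789]
```

View pics/c3.png

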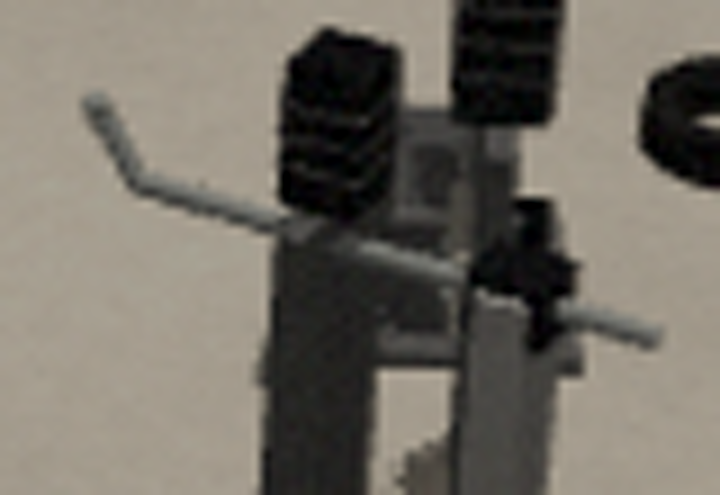

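Call:
apply_moves:
  deltas: [0,0,-2,0,0,3.25,0,0,-4,0,0,3.25,0,0,-4,0,0,0,0,0,-4,0,0,0,-1.6,-1.2,0,0,0,0,-3.2,-2.35,0,0,0,0,-3.2,-2.35,0,0,0,0,-3.2,-2.35,0,0,0,0]
  jaw: 0

```text
time_s: 0.82
eef_pos: [0.2345, 0.4854, 0.3821]
eef_rot: [[-0.932, 0.362, 0.0], [0.362, 0.932, -0.0], [-0.0, -0.0, -1.0]]
force: [1.2, -0.1, -0.9]
width: 0.0854
```

Call:
apply_moves:
  deltas: [-3.2,-2.35,0,0,0,0,-3.2,-2.35,0,0,0,0,-3.2,-2.35,0,0,0,0,-3.2,-2.35,0,0,0,0,-3.2,-2.35,0,0,0,0,-3.2,-2.35,0,0,0,0,-3.2,-2.35,0,0,0,0,-3.2,-2.35,0,0,0,0]

```text
time_s: 1.48
eef_pos: [0.4047, 0.2165, 0.3821]
eef_rot: [[-0.932, 0.364, 0.0], [0.364, 0.932, 0.0], [-0.0, 0.0, -1.0]]
force: [0.1, 0.9, -0.4]
width: 0.0855
```

Call:
apply_moves:
  deltas: [-3.2,-2.35,0,0,0,0,-3.2,-2.35,0,0,0,0,-1.6,-1.2,0,0,0,0,0,0,0,0,0,0,0,0,0,0,0,0]

```text
time_s: 1.9
eef_pos: [0.4575, 0.1336, 0.3818]
eef_rot: [[-0.931, 0.366, -0.001], [0.366, 0.931, 0.001], [0.002, -0.0, -1.0]]
force: [-0.1, 0.3, 0.1]
width: 0.0851
```

```bash
cat >> h.py <<'E'
from scipy.spatial.transform import Rotation as Ro
EX=np.array([.9317,-.3633,0]);EY=np.array([.3633,.9317,0])
ROOT=np.array([.4555,.0864,0])
def st():
    s=robot.get_state();p=s['eef_pos'];print('t',round(s['time_s'],2),'p',p.round(4),'F',s['force'].round(2),'M',s['moment'].round(3),'w',round(s['width'],4))
    print('z',s['eef_rot'][:,2].round(4),'y',s['eef_rot'][:,1].round(4),'yawY',np.degrees(np.arctan2(*s['eef_rot'][[1,0],1])).round(2),'q',s['q'].round(1));return s
def togo(s,T):
    print('tool delta cm',(s['eef_rot'].T@(np.array(T)-s['eef_pos'])*100).round(2))
E
python3 - <<'E'
from h import *
s=st();togo(s,[.5053,.0664,.2105]);snap('wrist','1')
E
```

```text
t 1.9 p [0.4575 0.1336 0.3818] F [-0.1   0.25  0.15] M [ 0.022 -0.005  0.004] w 0.0851
z [-1.4e-03  5.0e-04 -1.0e+00] y [ 0.3662  0.9305 -0.    ] yawY 68.52 q [  7.8 -10.8 101.3   0.   89.7 -60.7]
tool delta cm [-6.94 -4.5  17.12]
```

View pics/wrist_1.png

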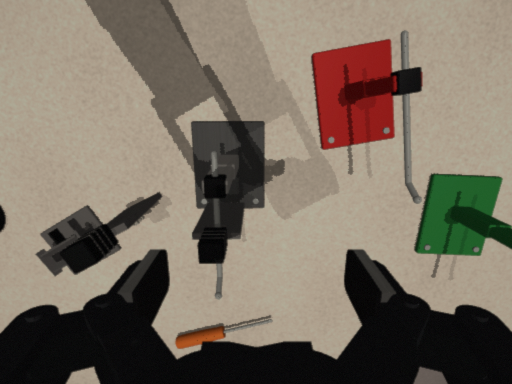

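```bash
python3 - <<'E'
from h import *
np.set_printoptions(linewidth=200,precision=4,suppress=True)
d=ld('wrist','1');P=cloud(d);z=P[...,2]
m=np.zeros(z.shape,bool);m[145:305,190:240]=1
g=P[m&(z>.228)&(z<.245)];print('grip',g.mean(0),cv2.minAreaRect((g[:,:2]*1000).astype(np.float32)),len(g))
mm=m&(z>.17)&(z<.1875);mm[160:265]&=False
vs,us=np.nonzero(mm);print(len(vs))
q=P[mm];print('along',((q-ROOT)@EX).min(),((q-ROOT)@EX).max(),'off',((q-ROOT)@EY).mean(),q[:,2].mean())
l=cv2.fitLine((q[:,:2]*1000).astype(np.float32),cv2.DIST_HUBER,0,.01,.01).ravel();print(l,np.degrees(np.arctan(l[1]/l[0])))
t=P[m&(z>.188)&(z<.21)&(np.arange(384)[:,None]>270)];print('tip',t.mean(0),(t.mean(0)-ROOT)@EX,(t.mean(0)-ROOT)@EY,len(t))
for v in range(262,302,2):
    r=P[v][m[v]&(z[v]>.165)&(z[v]<.215)]
    if len(r): print(v,len(r),r.mean(0),((r.mean(0)-ROOT)@EX*1000).round(1),((r.mean(0)-ROOT)@EY*1000).round(1))
# post top
mm=m&(z>.182)&(z<.2);mm[:172]=0;mm[200:]=0;t=P[mm];print('post',t.mean(0),cv2.minAreaRect((t[:,:2]*1000).astype(np.float32)))
E
```

```text
grip [0.5032 0.0666 0.2363] ((504.44189453125, 65.47341918945312), (26.047767639160156, 24.06723976135254), 69.57512664794922) 626
152
along -0.04298007189056053 0.11841630999040903 off -0.0010910933968952747 0.18291431114099269
[  0.9323  -0.3617 504.5563  66.1339] -21.204924
tip [0.5704 0.0405 0.1971] 0.1237394730719588 -0.0010517715107424754 101
264 5 [0.5446 0.0507 0.1827] 96.0 -0.9
266 5 [0.5469 0.0497 0.1832] 98.5 -1.0
268 5 [0.5495 0.0486 0.1831] 101.3 -1.1
270 6 [0.5527 0.0478 0.1823] 104.6 -0.7
272 6 [0.5555 0.0465 0.1818] 107.7 -0.9
274 6 [0.5578 0.0455 0.1823] 110.2 -0.9
276 6 [0.5604 0.0444 0.1824] 112.9 -1.0
278 6 [0.5622 0.0438 0.184 ] 114.8 -0.9
280 6 [0.5637 0.0435 0.186 ] 116.4 -0.7
282 5 [0.5648 0.0426 0.1883] 117.7 -1.1
284 5 [0.5664 0.0421 0.1901] 119.4 -1.0
286 6 [0.5674 0.0413 0.1926] 120.6 -1.3
288 6 [0.569  0.0408 0.1942] 122.3 -1.2
290 6 [0.5703 0.0406 0.1966] 123.6 -1.0
292 6 [0.5715 0.0403 0.1988] 124.9 -0.7
294 7 [0.5722 0.0398 0.2017] 125.7 -1.0
296 6 [0.5736 0.0387 0.2033] 127.3 -1.5
298 5 [0.5763 0.0382 0.2035] 130.0 -1.0
post [0.4513 0.0872 0.1887] ((451.5758056640625, 86.43438720703125), (29.66396141052246, 31.986591339111328), 67.43999481201172)
```

Call:
apply_moves:
  deltas: [-2,-1.5,0,0,0,0,-2.9,-2,0,0,0,0,-2,-1.1,0,0,0,0,0,0,3,0,0,0,0,0,3,0,0,0,0,0,3,0,0,0,0,0,2,0,0,0,0,0,0,0,0,0]

```text
time_s: 2.62
eef_pos: [0.5008, 0.0681, 0.2664]
eef_rot: [[-0.932, 0.361, -0.011], [0.361, 0.932, 0.001], [0.011, -0.003, -1.0]]
force: [-1.7, 0.3, -0.8]
width: 0.0854
```

```bash
python3 - <<'E'
from h import *
s=st();togo(s,[.5048,.066,.2105]);snap('wrist','2')
E
```

```text
t 2.62 p [0.5008 0.0681 0.2664] F [-1.67  0.31 -0.76] M [0.027 0.013 0.003] w 0.0854
z [-1.110e-02  6.000e-04 -9.999e-01] y [ 0.3614  0.9324 -0.0035] yawY 68.81 q [ -0.2  -3.1 106.5   0.   77.3 -69.1]
tool delta cm [-0.51 -0.03  5.59]
```

View pics/wrist_2.png

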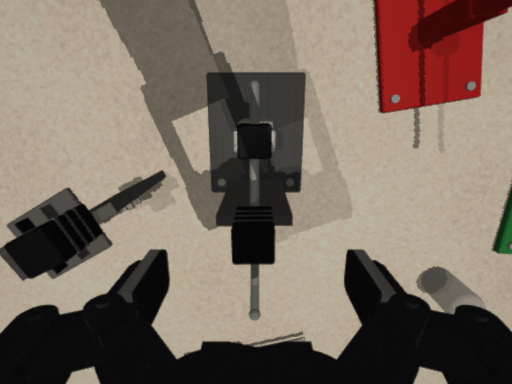

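Call:
apply_moves:
  deltas: [0,0,0,0,0,0,0,0,0,0,0,0]

```text
time_s: 2.83
eef_pos: [0.5061, 0.0672, 0.2748]
eef_rot: [[-0.932, 0.362, 0.004], [0.362, 0.932, 0.0], [-0.004, 0.002, -1.0]]
force: [1.0, -0.5, 0.2]
width: 0.0853
```

```bash
python3 - <<'E'
from h import *
s=st();togo(s,[.5048,.066,.2105])
d=snap('wrist','3');P=cloud(d);z=P[...,2]
m=np.zeros(z.shape,bool);m[190:285,225:285]=1
g=P[m&(z>.2335)&(z<.242)];print('grip',g.mean(0),cv2.minAreaRect((g[:,:2]*1000).astype(np.float32)),len(g))
E
```

```text
t 2.83 p [0.5061 0.0672 0.2748] F [ 1.04 -0.49  0.15] M [-0.003 -0.019  0.   ] w 0.0853
z [ 4.e-03  1.e-04 -1.e+00] y [0.3624 0.932  0.0016] yawY 68.75 q [ -0.3  -3.4 105.8   0.   77.4 -69.1]
tool delta cm [ 0.1  -0.17  6.43]
grip [0.50368189 0.06577347 0.23700486] ((504.41552734375, 65.28807067871094), (26.048826217651367, 23.704843521118164), 69.7331314086914) 1554
```

Call:
apply_moves:
  deltas: [0.1,-0.2,1,0,0,-0.7,0,0,1.5,0,0,0,0,0,1.5,0,0,0,0,0,1.4,0,0,0,0,0,1,0,0,0,0,0,0,0,0,0,0,0,0,0,0,0,0,0,0,0,0,0]

```text
time_s: 3.55
eef_pos: [0.504, 0.0648, 0.2093]
eef_rot: [[-0.936, 0.352, 0.002], [0.352, 0.936, -0.0], [-0.002, 0.001, -1.0]]
force: [0.2, -0.8, 0.5]
width: 0.0856
```

```bash
python3 - <<'E'
from h import *
s=st();togo(s,[.5045,.0656,.2105])
d=snap('side','4');cv2.imwrite('pics/c4.png',cv2.resize(d['frame'][110:290,210:380],None,fx=4,fy=3.3))
E
```

```text
t 3.55 p [0.504  0.0648 0.2093] F [ 0.19 -0.84  0.51] M [-0.026  0.018 -0.024] w 0.0856
z [ 0.0018 -0.     -1.    ] y [3.522e-01 9.359e-01 6.000e-04] yawY 69.38 q [ -0.6  -0.2 109.9  -0.   70.2 -70. ]
tool delta cm [-0.02  0.09 -0.12]
```

View pics/c4.png

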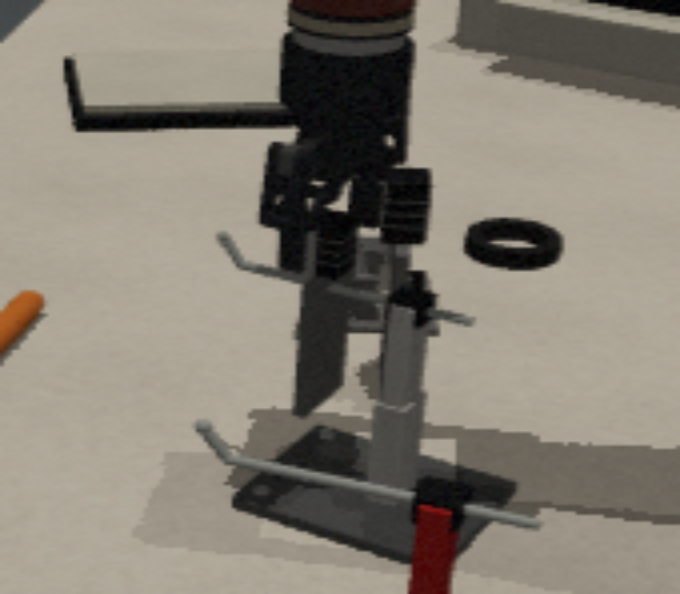

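Call:
apply_moves:
  deltas: [0,0.08,-0.1,0,0,0,0,0,0,0,0,0,0,0,0,0,0,0]

```text
time_s: 3.85
eef_pos: [0.5041, 0.0657, 0.2101]
eef_rot: [[-0.936, 0.352, 0.002], [0.352, 0.936, -0.0], [-0.001, 0.001, -1.0]]
force: [-0.0, -0.3, 1.0]
width: 0.0854
```

Call:
apply_moves:
  deltas: [0,0,0,0,0,0,0,0,0,0,0,0,0,0,0,0,0,0,0,0,0,0,0,0,0,0,0,0,0,0,0,0,0,0,0,0,0,0,0,0,0,0,0,0,0,0,0,0]
  jaw: 255

```text
time_s: 4.52
eef_pos: [0.5035, 0.0656, 0.2094]
eef_rot: [[-0.936, 0.352, -0.0], [0.352, 0.936, -0.0], [0.0, -0.0, -1.0]]
force: [-1.1, -0.2, 1.2]
width: 0.0257
```

```bash
python3 - <<'E'
from h import *
s=st()
E
```

```text
t 4.52 p [0.5035 0.0656 0.2094] F [-1.1  -0.21  1.19] M [-0.037  0.151 -0.012] w 0.0257
z [-2.e-04 -1.e-04 -1.e+00] y [ 3.523e-01  9.359e-01 -1.000e-04] yawY 69.37 q [ -0.5  -0.2 109.9  -0.   70.3 -69.9]
```

Call:
apply_moves:
  deltas: [0,0,-0.1,0,0,0,0,0,-0.1,0,0,0,0,0,-0.1,0,0,0,0,0,-0.1,0,0,0,0,0,0,0,0,0,0,0,0,0,0,0,0,0,0,0,0,0]

```text
time_s: 5.1
eef_pos: [0.5035, 0.0657, 0.2132]
eef_rot: [[-0.936, 0.352, -0.0], [0.352, 0.936, -0.0], [0.0, -0.0, -1.0]]
force: [0.6, 0.2, -2.2]
width: 0.0256
```

```bash
python3 - <<'E'
from h import *
np.set_printoptions(precision=4,suppress=True)
s=st();d=snap('wrist','5');cv2.imwrite('pics/c5w.png',d['frame'])
d=snap('side','5');cv2.imwrite('pics/c5.png',cv2.resize(d['frame'][140:240,240:350],None,fx=6,fy=6,interpolation=cv2.INTER_CUBIC))
E
```

```text
t 5.1 p [0.5035 0.0657 0.2132] F [ 0.58  0.18 -2.16] M [-0.036  0.009 -0.013] w 0.0256
z [-0.0002 -0.     -1.    ] y [ 0.3522  0.9359 -0.0001] yawY 69.38 q [ -0.5  -0.4 109.7  -0.   70.7 -69.9]
```

View pics/c5.png

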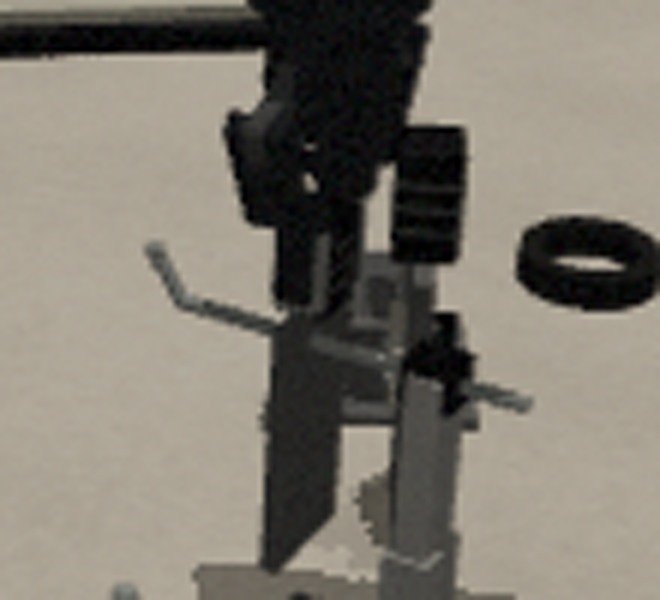

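View pics/c5w.png

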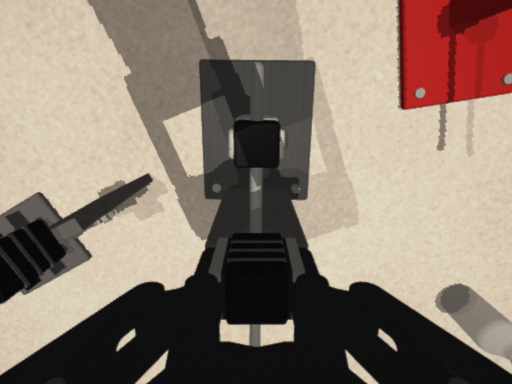

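Call:
apply_moves:
  deltas: [-0.4,0,0,0,0,0,-0.7,0,0,0,0,0,-0.8,0,0,0,0,0,-0.8,0,0,0,0,0,-0.8,0,0,0,0,0,-0.7,0,0,0,0,0,-0.5,0,0,0,0,0,0,0,0,0,0,0]

```text
time_s: 5.87
eef_pos: [0.5488, 0.0485, 0.2133]
eef_rot: [[-0.936, 0.353, 0.001], [0.353, 0.936, -0.0], [-0.001, 0.0, -1.0]]
force: [-0.3, -0.9, -2.3]
width: 0.0254
```

Call:
apply_moves:
  deltas: [0,0,0,0,0,0,0,0,0,0,0,0]

```text
time_s: 6.03
eef_pos: [0.5473, 0.0492, 0.2131]
eef_rot: [[-0.936, 0.352, -0.001], [0.352, 0.936, 0.0], [0.001, -0.0, -1.0]]
force: [-0.4, 0.5, -1.3]
width: 0.0256
```

```bash
python3 - <<'E'
from h import *
np.set_printoptions(precision=4,suppress=True)
s=st();p=s['eef_pos'];print((p-ROOT)@EX,(p-ROOT)@EY)
d=snap('side','6');cv2.imwrite('pics/c6.png',cv2.resize(d['frame'][150:250,240:350],None,fx=6,fy=6,interpolation=cv2.INTER_CUBIC))
E
```

```text
t 6.03 p [0.5473 0.0492 0.2131] F [-0.4   0.49 -1.32] M [-0.028 -0.018  0.033] w 0.0256
z [-0.0008  0.0002 -1.    ] y [ 0.3523  0.9359 -0.0001] yawY 69.37 q [ -2.2   4.8 104.3   0.   70.9 -71.6]
0.09902650149538762 -0.0013655278120689432
```

View pics/c6.png

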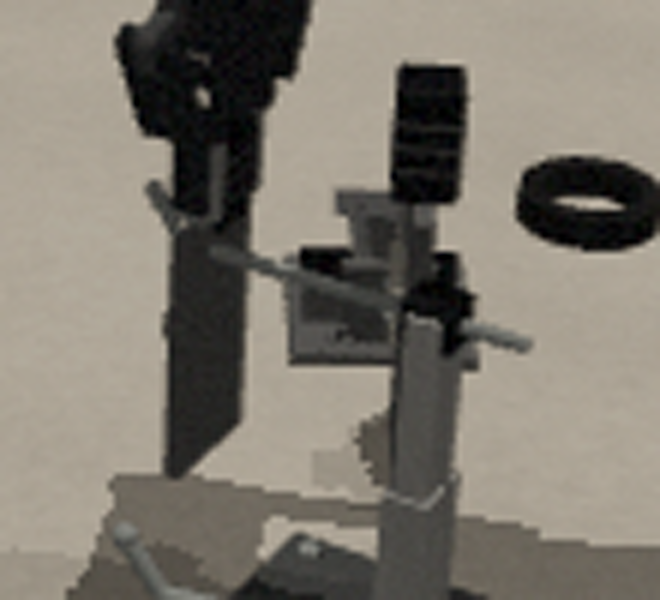

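Call:
apply_moves:
  deltas: [-0.2,0,0,0,0,0,-0.25,0,0,0,0,0,-0.15,0,0,0,0,0,0,0,0,0,0,0,0,0,0,0,0,0,0,0,0,0,0,0]

```text
time_s: 6.58
eef_pos: [0.5531, 0.047, 0.2133]
eef_rot: [[-0.936, 0.352, -0.0], [0.352, 0.936, 0.0], [0.0, 0.0, -1.0]]
force: [-0.4, 0.9, -1.8]
width: 0.0253
```

Call:
apply_moves:
  deltas: [-0.1,0,0,0,0,0,0,0,0,0,0,0,0,0,0,0,0,0]

```text
time_s: 6.83
eef_pos: [0.5541, 0.0466, 0.2133]
eef_rot: [[-0.936, 0.352, 0.0], [0.352, 0.936, 0.0], [-0.0, 0.0, -1.0]]
force: [0.3, 0.6, -1.5]
width: 0.0252
```

Call:
apply_moves:
  deltas: [-0.1,0,0,0,0,0,0,0,0,0,0,0,0,0,0,0,0,0]

```text
time_s: 7.08
eef_pos: [0.5551, 0.0462, 0.2133]
eef_rot: [[-0.936, 0.352, -0.0], [0.352, 0.936, 0.0], [0.0, -0.0, -1.0]]
force: [-1.1, 0.0, -2.2]
width: 0.0256
```

```bash
python3 - <<'E'
from h import *
np.set_printoptions(precision=4,suppress=True)
s=st();p=s['eef_pos'];print((p-ROOT)@EX,(p-ROOT)@EY)
E
```

```text
t 7.08 p [0.5551 0.0462 0.2133] F [-1.06  0.04 -2.25] M [-0.042 -0.029 -0.029] w 0.0256
z [-0.  0. -1.] y [ 0.3523  0.9359 -0.    ] yawY 69.37 q [ -2.5   5.7 103.3   0.   71.  -71.8]
0.10737230695428614 -0.001230549487633647
```

Call:
apply_moves:
  deltas: [-0.1,0,0,0,0,0,0,0,0,0,0,0,0,0,0,0,0,0]

```text
time_s: 7.33
eef_pos: [0.556, 0.0459, 0.2133]
eef_rot: [[-0.936, 0.352, 0.0], [0.352, 0.936, -0.0], [-0.0, -0.0, -1.0]]
force: [-0.6, 0.0, -2.8]
width: 0.0255
```

Call:
apply_moves:
  deltas: [-0.07,0,0,0,0,0,0,0,0,0,0,0,0,0,0,0,0,0]

```text
time_s: 7.58
eef_pos: [0.5567, 0.0457, 0.2133]
eef_rot: [[-0.936, 0.352, 0.0], [0.352, 0.936, -0.0], [-0.0, -0.0, -1.0]]
force: [0.2, -0.4, -1.9]
width: 0.0254
```

Call:
apply_moves:
  deltas: [0,0,0,0,0,0]

```text
time_s: 7.67
eef_pos: [0.5566, 0.0456, 0.2133]
eef_rot: [[-0.936, 0.352, -0.0], [0.352, 0.936, 0.0], [0.0, -0.0, -1.0]]
force: [-0.0, 0.7, -1.9]
width: 0.0254
```

```bash
python3 - <<'E'
from h import *
np.set_printoptions(precision=4,suppress=True)
s=st();p=s['eef_pos'];print((p-ROOT)@EX,(p-ROOT)@EY, s['moment']@EY)
E
```

```text
t 7.67 p [0.5566 0.0456 0.2133] F [-0.01  0.67 -1.93] M [ 0.024  0.015 -0.025] w 0.0254
z [-0.0001  0.     -1.    ] y [ 0.3523  0.9359 -0.    ] yawY 69.37 q [ -2.5   5.9 103.1   0.   71.  -71.9]
0.10902414372473883 -0.0012285399954157883 0.02263619844819251
```

Call:
apply_moves:
  deltas: [-0.07,0,0,0,0,0,0,0,0,0,0,0,0,0,0,0,0,0]

```text
time_s: 7.92
eef_pos: [0.5573, 0.0454, 0.2133]
eef_rot: [[-0.936, 0.352, -0.0], [0.352, 0.936, 0.0], [0.0, -0.0, -1.0]]
force: [-0.5, -0.1, -1.6]
width: 0.025
```

Call:
apply_moves:
  deltas: [-0.05,0,0,0,0,0,0,0,0,0,0,0,0,0,0,0,0,0]

```text
time_s: 8.17
eef_pos: [0.5576, 0.0453, 0.2132]
eef_rot: [[-0.936, 0.352, -0.001], [0.352, 0.936, 0.0], [0.001, -0.0, -1.0]]
force: [-0.8, 0.2, -2.5]
width: 0.0252
```

```bash
python3 - <<'E'
from h import *
np.set_printoptions(precision=4,suppress=True)
s=st();p=s['eef_pos'];print((p-ROOT)@EX,(p-ROOT)@EY, s['moment']@EY)
d=snap('side','7');cv2.imwrite('pics/c7.png',cv2.resize(d['frame'][150:250,240:350],None,fx=6,fy=6,interpolation=cv2.INTER_CUBIC))
E
```

```text
t 8.17 p [0.5576 0.0453 0.2132] F [-0.82  0.19 -2.48] M [0.038 0.136 0.057] w 0.0252
z [-0.0005  0.0001 -1.    ] y [ 0.3523  0.9359 -0.0001] yawY 69.37 q [ -2.5   6.  103.    0.   71.  -71.9]
0.11006125167757659 -0.001203437763737642 0.1405445028766833
```

View pics/c7.png

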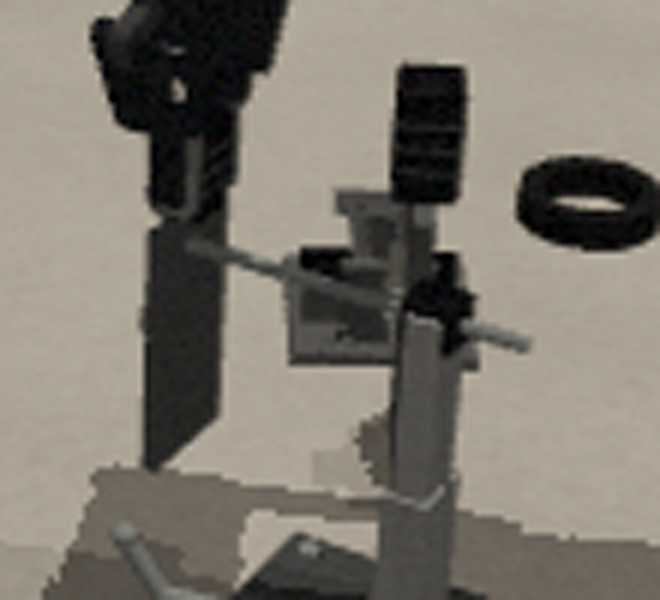

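Call:
apply_moves:
  deltas: [0,0,0,0,0,0,0,0,0,0,0,0]

```text
time_s: 8.38
eef_pos: [0.5576, 0.0453, 0.2132]
eef_rot: [[-0.936, 0.352, -0.0], [0.352, 0.936, 0.0], [0.0, -0.0, -1.0]]
force: [-0.8, 0.6, -1.5]
width: 0.0251
```

```bash
python3 - <<'E'
from h import *
np.set_printoptions(precision=4,suppress=True)
s=st();p=s['eef_pos'];print((p-ROOT)@EX,(p-ROOT)@EY, s['moment']@EY,s['force']@EX)
E
```

```text
t 8.38 p [0.5576 0.0453 0.2132] F [-0.78  0.64 -1.46] M [ 0.035  0.106 -0.004] w 0.0251
z [-0.0003  0.0001 -1.    ] y [ 0.3523  0.9359 -0.0001] yawY 69.37 q [ -2.5   6.  103.    0.   71.  -71.9]
0.11008358789828543 -0.0012106558694789627 0.11147868121676945 -0.9570530771708958
```

Call:
apply_moves:
  deltas: [-0.04,0,0,0,0,0,0,0,0,0,0,0,0,0,0,0,0,0]

```text
time_s: 8.63
eef_pos: [0.5578, 0.0452, 0.2132]
eef_rot: [[-0.936, 0.352, -0.001], [0.352, 0.936, 0.0], [0.001, -0.0, -1.0]]
force: [-1.1, 0.8, -1.8]
width: 0.0252
```

```bash
python3 - <<'E'
from h import *
np.set_printoptions(precision=4,suppress=True)
s=st();p=s['eef_pos'];print((p-ROOT)@EX,(p-ROOT)@EY, s['moment']@EY,s['force']@EX)
E
```

```text
t 8.63 p [0.5578 0.0452 0.2132] F [-1.11  0.83 -1.81] M [0.095 0.244 0.006] w 0.0252
z [-0.0008  0.0002 -1.    ] y [ 0.3523  0.9359 -0.0001] yawY 69.37 q [ -2.6   6.1 102.9   0.   71.  -71.9]
0.11033073422029187 -0.0012237830903249571 0.2613021183895815 -1.339700550522799
```

```bash
cat > pathgen.py <<'E'
import numpy as np
def tcp(C,th,L=33.4,o=.8):
    t=np.radians(th);n=np.array([np.cos(t),np.sin(t)]);k=np.array([-np.sin(t),np.cos(t)])
    return np.array(C)+L*k-o*n,n,k
def rows(C0,t0,C1,t1,N):
    out=[]
    for i in range(N):
        a=i/N;b=(i+1)/N
        Ca=np.array(C0)*(1-a)+np.array(C1)*a;Cb=np.array(C0)*(1-b)+np.array(C1)*b
        ta=t0*(1-a)+t1*a;tb=t0*(1-b)+t1*b
        p,n,k=tcp(Ca,ta);q,_,_=tcp(Cb,tb);d=q-p
        out.append((round(-d@n/10,3),round(-d@k/10,3),round(-(tb-ta),2)))
    return out
def Cof(s,ROOT,EX):
    p=s['eef_pos'];z=s['eef_rot'][:,2];th=np.degrees(np.arctan2(z@EX,-z[2]))
    P=np.array([(p-ROOT)@EX*1000,p[2]*1000]);q,_,_=tcp([0,0],th);return P-q,th
E
cat >> h.py <<'E'
from pathgen import *
def rep():
    s=st();C,th=Cof(s,ROOT,EX);print('C',C.round(2),'tilt',th.round(2),'off',((s['eef_pos']-ROOT)@EY*1000).round(2),'F.EX',(s['force']@EX).round(2),'M.EY',(s['moment']@EY).round(3));return s
E
python3 - <<'E'
from h import *
rep()
for r in rows([106,180],0,[106,180],28,8):print(r)
E
```

```text
t 8.63 p [0.5578 0.0452 0.2132] F [-1.11  0.83 -1.81] M [0.095 0.244 0.006] w 0.0252
z [-8.e-04  2.e-04 -1.e+00] y [ 3.523e-01  9.359e-01 -1.000e-04] yawY 69.37 q [ -2.6   6.1 102.9   0.   71.  -71.9]
C [111.1  179.75] tilt -0.05 off -1.22 F.EX -1.34 M.EY 0.261
(np.float64(0.204), np.float64(0.011), -3.5)
(np.float64(0.204), np.float64(0.011), -3.5)
(np.float64(0.204), np.float64(0.011), -3.5)
(np.float64(0.204), np.float64(0.011), -3.5)
(np.float64(0.204), np.float64(0.011), -3.5)
(np.float64(0.204), np.float64(0.011), -3.5)
(np.float64(0.204), np.float64(0.011), -3.5)
(np.float64(0.204), np.float64(0.011), -3.5)
```

Call:
apply_moves:
  deltas: [0.15,0,0,0,0,0,0.2,0,0,0,0,0,0.16,0,0,0,0,0,0,0,-0.02,0,0,0,0,0,0,0,0,0,0,0,0,0,0,0]

```text
time_s: 9.13
eef_pos: [0.5535, 0.0469, 0.2137]
eef_rot: [[-0.936, 0.352, 0.001], [0.352, 0.936, -0.0], [-0.001, 0.0, -1.0]]
force: [0.1, -0.7, -3.0]
width: 0.0252
```

```bash
python3 - <<'E'
from h import *
rep()
E
```

```text
t 9.13 p [0.5535 0.0469 0.2137] F [ 0.1  -0.65 -2.99] M [-0.004 -0.025 -0.019] w 0.0252
z [ 6.e-04 -1.e-04 -1.e+00] y [3.523e-01 9.359e-01 1.000e-04] yawY 69.37 q [ -2.4   5.5 103.5  -0.   71.  -71.8]
C [106.53 180.26] tilt 0.03 off -1.23 F.EX 0.33 M.EY -0.025
```

Call:
apply_moves:
  deltas: [0.05,0,0.003,0,-0.9,0,0.1,0,0.006,0,-1.7,0,0.102,0,0.006,0,-1.75,0,0.102,0,0.006,0,-1.75,0,0.102,0,0.006,0,-1.75,0,0.102,0,0.006,0,-1.75,0,0.1,0,0.006,0,-1.7,0,0.05,0,0.003,0,-0.9,0]

```text
time_s: 9.8
eef_pos: [0.546, 0.0496, 0.2122]
eef_rot: [[-0.915, 0.352, 0.198], [0.344, 0.936, -0.075], [-0.212, -0.0, -0.977]]
force: [0.9, -0.3, -2.1]
width: 0.0254
```

Call:
apply_moves:
  deltas: [0,0,0,0,0,0,0,0,0,0,0,0]

```text
time_s: 9.97
eef_pos: [0.5466, 0.0495, 0.2125]
eef_rot: [[-0.915, 0.352, 0.198], [0.344, 0.936, -0.074], [-0.211, 0.0, -0.977]]
force: [-0.8, 0.1, -2.0]
width: 0.0254
```

```bash
python3 - <<'E'
from h import *
rep()
E
```

```text
t 9.97 p [0.5466 0.0495 0.2125] F [-0.83  0.12 -2.  ] M [ 0.058  0.167 -0.003] w 0.0254
z [ 0.1976 -0.0743 -0.9775] y [0.3521 0.9359 0.    ] yawY 69.38 q [ 1.000e-01 -1.700e+00  1.118e+02 -5.000e+00  5.860e+01 -6.700e+01]
C [106.13 179.98] tilt 12.19 off -1.33 F.EX -0.81 M.EY 0.177
```

Call:
apply_moves:
  deltas: [0.05,0,0.003,0,-0.9,0,0.1,0,0.006,0,-1.7,0,0.102,0,0.006,0,-1.75,0,0.102,0,0.006,0,-1.75,0,0.05,0,0.003,0,-0.9,0,0,0,0,0,0,0,0,0,0,0,0,0]

```text
time_s: 10.55
eef_pos: [0.5432, 0.0507, 0.2112]
eef_rot: [[-0.884, 0.352, 0.307], [0.333, 0.936, -0.116], [-0.329, -0.0, -0.944]]
force: [0.5, -0.5, -1.3]
width: 0.0254
```

```bash
python3 - <<'E'
from h import *
rep()
E
```

```text
t 10.55 p [0.5432 0.0507 0.2112] F [ 0.51 -0.46 -1.26] M [0.109 0.276 0.017] w 0.0254
z [ 0.3075 -0.1157 -0.9445] y [ 0.3522  0.9359 -0.    ] yawY 69.38 q [  1.9  -5.4 116.5  -9.3  51.4 -62.9]
C [106.38 179.87] tilt 19.18 off -1.37 F.EX 0.65 M.EY 0.297
```

Call:
apply_moves:
  deltas: [0.05,0,0.003,0,-0.9,0,0.1,0,0.006,0,-1.7,0,0.102,0,0.006,0,-1.75,0,0.102,0,0.006,0,-1.75,0,0.102,0,0.006,0,-1.75,0,0.05,0,0.003,0,-0.9,0,0,0,0,0,0,0,0,0,0,0,0,0]

```text
time_s: 11.22
eef_pos: [0.539, 0.0524, 0.2089]
eef_rot: [[-0.827, 0.352, 0.438], [0.311, 0.936, -0.165], [-0.468, 0.0, -0.884]]
force: [0.0, 0.1, -2.8]
width: 0.0254
```

```bash
python3 - <<'E'
from h import *
rep()
d=snap('side','8');cv2.imwrite('pics/c8.png',cv2.resize(d['frame'][130:250,230:350],None,fx=5,fy=5,interpolation=cv2.INTER_CUBIC))
E
```

```text
t 11.22 p [0.539  0.0524 0.2089] F [ 0.02  0.12 -2.78] M [ 0.128  0.413 -0.011] w 0.0254
z [ 0.4384 -0.1649 -0.8835] y [0.3522 0.9359 0.    ] yawY 69.38 q [  4.3  -9.2 122.2 -17.   42.5 -55.1]
C [106.5  179.81] tilt 27.93 off -1.38 F.EX -0.02 M.EY 0.431
```

View pics/c8.png

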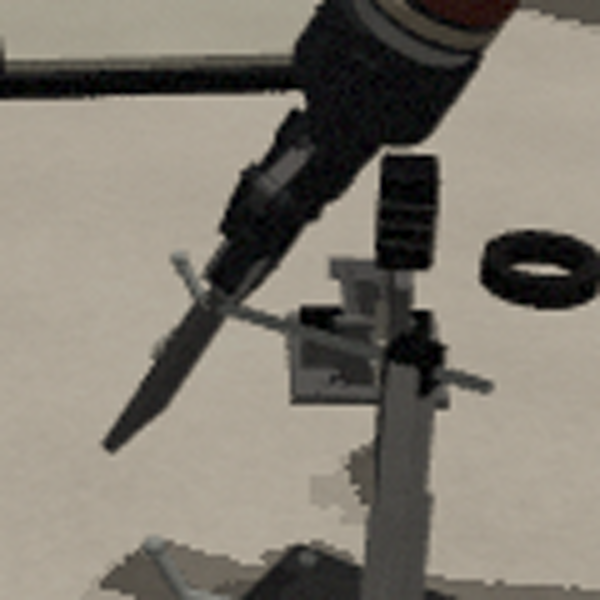

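Call:
apply_moves:
  deltas: [-0.09,0,0.043,0,0,0,-0.12,0,0.057,0,0,0,-0.1,0,0.047,0,0,0,-0.053,0,0.023,0,0,0,0,0,0,0,0,0,0,0,0,0,0,0]

```text
time_s: 11.77
eef_pos: [0.5428, 0.0508, 0.2091]
eef_rot: [[-0.827, 0.352, 0.439], [0.311, 0.936, -0.165], [-0.469, -0.0, -0.883]]
force: [0.1, 0.0, -1.4]
width: 0.0253
```

```bash
python3 - <<'E'
from h import *
rep()
E
```

```text
t 11.77 p [0.5428 0.0508 0.2091] F [ 0.1   0.02 -1.43] M [0.125 0.41  0.002] w 0.0253
z [ 0.4386 -0.1652 -0.8834] y [ 0.3525  0.9358 -0.    ] yawY 69.36 q [  4.   -8.7 121.8 -16.9  42.4 -55.3]
C [110.64 180.01] tilt 27.95 off -1.44 F.EX 0.09 M.EY 0.428
```

Call:
apply_moves:
  deltas: [-0.08,0,0.01,0,0,0,-0.08,0,0.01,0,0,0,0,0,0,0,0,0,0,0,0,0,0,0]

```text
time_s: 12.1
eef_pos: [0.5442, 0.0504, 0.2098]
eef_rot: [[-0.827, 0.352, 0.439], [0.311, 0.936, -0.165], [-0.469, 0.0, -0.883]]
force: [-0.1, -0.7, -2.6]
width: 0.0253
```

```bash
python3 - <<'E'
from h import *
rep()
E
```

```text
t 12.1 p [0.5442 0.0504 0.2098] F [-0.13 -0.69 -2.56] M [0.151 0.478 0.037] w 0.0253
z [ 0.4388 -0.1651 -0.8833] y [3.523e-01 9.359e-01 1.000e-04] yawY 69.37 q [  3.9  -8.6 121.6 -16.8  42.4 -55.4]
C [112.09 180.65] tilt 27.96 off -1.33 F.EX 0.13 M.EY 0.5
```

Call:
apply_moves:
  deltas: [-0.08,0,0.01,0,0,0,-0.07,0,0.005,0,0,0,0,0,0,0,0,0,0,0,0,0,0,0]

```text
time_s: 12.43
eef_pos: [0.5455, 0.0499, 0.2104]
eef_rot: [[-0.827, 0.352, 0.439], [0.311, 0.936, -0.165], [-0.469, 0.0, -0.883]]
force: [-0.1, 0.2, -2.0]
width: 0.0253
```

```bash
python3 - <<'E'
from h import *
rep()
E
```

```text
t 12.43 p [0.5455 0.0499 0.2104] F [-0.13  0.21 -1.96] M [0.134 0.425 0.092] w 0.0253
z [ 0.4388 -0.1651 -0.8833] y [3.523e-01 9.359e-01 1.000e-04] yawY 69.37 q [  3.9  -8.5 121.5 -16.7  42.5 -55.6]
C [113.5  181.24] tilt 27.96 off -1.32 F.EX -0.2 M.EY 0.445
```

No contact at the bend. Up the leg in small steps.

Call:
apply_moves:
  deltas: [-0.09,0,-0.03,0,0,0,-0.09,0,-0.03,0,0,0,0,0,0,0,0,0,0,0,0,0,0,0]

```text
time_s: 12.77
eef_pos: [0.5468, 0.0494, 0.2118]
eef_rot: [[-0.827, 0.352, 0.439], [0.311, 0.936, -0.165], [-0.469, 0.0, -0.883]]
force: [-0.2, 0.0, -1.9]
width: 0.0255
```

```bash
python3 - <<'E'
from h import *
rep()
E
```

```text
t 12.77 p [0.5468 0.0494 0.2118] F [-0.2   0.02 -1.87] M [ 0.216  0.411 -0.058] w 0.0255
z [ 0.4389 -0.1651 -0.8833] y [3.524e-01 9.359e-01 1.000e-04] yawY 69.37 q [  3.8  -8.4 121.3 -16.6  42.6 -55.7]
C [114.86 182.67] tilt 27.96 off -1.31 F.EX -0.19 M.EY 0.461
```

Call:
apply_moves:
  deltas: [-0.09,0,-0.03,0,0,0,-0.09,0,-0.03,0,0,0,0,0,0,0,0,0,0,0,0,0,0,0]

```text
time_s: 13.1
eef_pos: [0.548, 0.0489, 0.2131]
eef_rot: [[-0.827, 0.352, 0.439], [0.311, 0.936, -0.165], [-0.469, 0.0, -0.883]]
force: [1.2, 0.9, -1.9]
width: 0.0255
```

```bash
python3 - <<'E'
from h import *
rep()
E
```

```text
t 13.1 p [0.548  0.0489 0.2131] F [ 1.17  0.86 -1.95] M [ 0.145  0.402 -0.015] w 0.0255
z [ 0.4388 -0.1651 -0.8833] y [3.523e-01 9.359e-01 1.000e-04] yawY 69.37 q [  3.7  -8.4 121.1 -16.5  42.7 -55.9]
C [116.14 184.02] tilt 27.96 off -1.3 F.EX 0.78 M.EY 0.427
```

Call:
apply_moves:
  deltas: [-0.09,0,-0.03,0,0,0,-0.09,0,-0.04,0,0,0,0,0,0,0,0,0,0,0,0,0,0,0]

```text
time_s: 13.43
eef_pos: [0.5492, 0.0485, 0.2147]
eef_rot: [[-0.827, 0.352, 0.439], [0.311, 0.936, -0.165], [-0.469, 0.0, -0.883]]
force: [-0.5, -0.3, -1.7]
width: 0.0254
```

```bash
python3 - <<'E'
from h import *
rep()
E
```

```text
t 13.43 p [0.5492 0.0485 0.2147] F [-0.46 -0.26 -1.73] M [0.136 0.454 0.023] w 0.0254
z [ 0.4389 -0.1651 -0.8832] y [3.523e-01 9.359e-01 1.000e-04] yawY 69.37 q [  3.7  -8.4 120.9 -16.5  42.9 -56.1]
C [117.43 185.53] tilt 27.96 off -1.26 F.EX -0.34 M.EY 0.472
```

Call:
apply_moves:
  deltas: [-0.1,0,-0.043,0,0,0,-0.1,0,-0.043,0,0,0,-0.1,0,-0.043,0,0,0,0,0,0,0,0,0,0,0,0,0,0,0]

```text
time_s: 13.85
eef_pos: [0.5511, 0.0478, 0.2172]
eef_rot: [[-0.827, 0.352, 0.439], [0.311, 0.936, -0.165], [-0.469, 0.0, -0.883]]
force: [-0.3, -0.0, -2.0]
width: 0.0253
```

```bash
python3 - <<'E'
from h import *
rep()
E
```

```text
t 13.85 p [0.5511 0.0478 0.2172] F [-0.31 -0.02 -2.02] M [ 0.158  0.419 -0.032] w 0.0253
z [ 0.4389 -0.1651 -0.8832] y [3.523e-01 9.359e-01 1.000e-04] yawY 69.37 q [  3.5  -8.3 120.5 -16.3  43.1 -56.3]
C [119.48 188.09] tilt 27.96 off -1.22 F.EX -0.29 M.EY 0.448
```

Call:
apply_moves:
  deltas: [-0.1,0,-0.043,0,0,0,-0.1,0,-0.043,0,0,0,-0.1,0,-0.043,0,0,0,0,0,0,0,0,0,0,0,0,0,0,0]

```text
time_s: 14.27
eef_pos: [0.553, 0.047, 0.2197]
eef_rot: [[-0.827, 0.352, 0.439], [0.311, 0.936, -0.165], [-0.469, 0.0, -0.883]]
force: [0.2, -0.0, -2.9]
width: 0.0255
```

```bash
python3 - <<'E'
from h import *
rep()
d=snap('side','9');cv2.imwrite('pics/c9.png',cv2.resize(d['frame'][130:250,230:350],None,fx=5,fy=5,interpolation=cv2.INTER_CUBIC))
E
```

```text
t 14.27 p [0.553  0.047  0.2197] F [ 0.17 -0.03 -2.9 ] M [ 0.16   0.39  -0.011] w 0.0255
z [ 0.4389 -0.1651 -0.8832] y [3.524e-01 9.359e-01 1.000e-04] yawY 69.37 q [  3.4  -8.3 120.2 -16.2  43.4 -56.6]
C [121.53 190.6 ] tilt 27.96 off -1.24 F.EX 0.17 M.EY 0.422
```

View pics/c9.png

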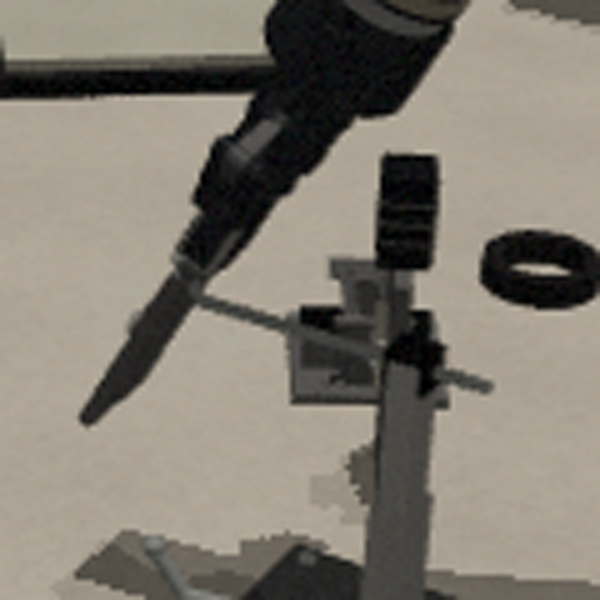

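Call:
apply_moves:
  deltas: [0.06,0,0.003,0,-1,0,0.087,0,0.005,0,-1.5,0,0.087,0,0.005,0,-1.5,0,0.087,0,0.005,0,-1.5,0,0.087,0,0.005,0,-1.5,0,0,0,0,0,0,0,0,0,0,0,0,0]

```text
time_s: 14.9
eef_pos: [0.549, 0.0485, 0.2166]
eef_rot: [[-0.768, 0.352, 0.535], [0.288, 0.936, -0.202], [-0.572, -0.0, -0.82]]
force: [0.2, -0.3, -1.4]
width: 0.0252
```

```bash
python3 - <<'E'
from h import *
rep()
E
```

```text
t 14.9 p [0.549  0.0485 0.2166] F [ 0.22 -0.26 -1.38] M [ 0.204  0.481 -0.018] w 0.0252
z [ 0.5352 -0.2015 -0.8203] y [ 3.518e-01  9.361e-01 -4.000e-04] yawY 69.4 q [  5.4 -10.6 124.7 -25.   36.5 -47.6]
C [120.63 189.65] tilt 34.88 off -1.36 F.EX 0.3 M.EY 0.523
```

Call:
apply_moves:
  deltas: [-0.1,0,-0.037,0,0,0,-0.1,0,-0.037,0,0,0,-0.1,0,-0.037,0,0,0,-0.1,0,-0.037,0,0,0,0,0,0,0,0,0,0,0,0,0,0,0]

```text
time_s: 15.4
eef_pos: [0.5522, 0.0473, 0.2211]
eef_rot: [[-0.767, 0.353, 0.536], [0.289, 0.936, -0.202], [-0.573, 0.0, -0.819]]
force: [-0.7, -0.1, -1.5]
width: 0.0249
```

```bash
python3 - <<'E'
from h import *
rep()
E
```

```text
t 15.4 p [0.5522 0.0473 0.2211] F [-0.66 -0.06 -1.46] M [0.193 0.534 0.015] w 0.0249
z [ 0.5364 -0.2019 -0.8195] y [3.525e-01 9.358e-01 2.000e-04] yawY 69.36 q [  5.2 -10.6 124.2 -24.7  36.8 -48.1]
C [124.14 194.15] tilt 34.97 off -1.28 F.EX -0.6 M.EY 0.568
```

Call:
apply_moves:
  deltas: [-0.1,0,-0.037,0,0,0,-0.1,0,-0.037,0,0,0,-0.1,0,-0.037,0,0,0,-0.1,0,-0.037,0,0,0,0,0,0,0,0,0,0,0,0,0,0,0]

```text
time_s: 15.9
eef_pos: [0.5544, 0.0466, 0.2245]
eef_rot: [[-0.767, 0.352, 0.536], [0.289, 0.936, -0.202], [-0.573, 0.0, -0.82]]
force: [-0.5, -0.1, -2.0]
width: 0.0252
```

```bash
python3 - <<'E'
from h import *
rep()
E
```

```text
t 15.9 p [0.5544 0.0466 0.2245] F [-0.46 -0.11 -2.  ] M [ 0.183  0.522 -0.007] w 0.0252
z [ 0.5363 -0.2018 -0.8195] y [3.523e-01 9.359e-01 1.000e-04] yawY 69.37 q [  5.1 -10.6 123.8 -24.3  37.1 -48.6]
C [126.41 197.56] tilt 34.96 off -1.19 F.EX -0.39 M.EY 0.553
```

Call:
apply_moves:
  deltas: [-0.1,0,-0.037,0,0,0,-0.1,0,-0.037,0,0,0,-0.1,0,-0.037,0,0,0,-0.1,0,-0.037,0,0,0,0,0,0,0,0,0,0,0,0,0,0,0]

```text
time_s: 16.4
eef_pos: [0.5567, 0.0457, 0.2279]
eef_rot: [[-0.767, 0.352, 0.536], [0.289, 0.936, -0.202], [-0.573, 0.0, -0.82]]
force: [0.4, -0.0, -1.8]
width: 0.0252
```

```bash
python3 - <<'E'
from h import *
rep()
E
```

```text
t 16.4 p [0.5567 0.0457 0.2279] F [ 0.37 -0.05 -1.77] M [0.205 0.532 0.003] w 0.0252
z [ 0.5363 -0.2018 -0.8195] y [3.524e-01 9.359e-01 1.000e-04] yawY 69.37 q [  5.  -10.6 123.4 -24.   37.4 -49.1]
C [128.84 201.02] tilt 34.96 off -1.21 F.EX 0.36 M.EY 0.57
```

Call:
apply_moves:
  deltas: [-0.1,0,-0.037,0,0,0,-0.1,0,-0.037,0,0,0,-0.1,0,-0.037,0,0,0,-0.1,0,-0.037,0,0,0,0,0,0,0,0,0,0,0,0,0,0,0]

```text
time_s: 16.9
eef_pos: [0.5589, 0.0448, 0.2315]
eef_rot: [[-0.767, 0.352, 0.536], [0.289, 0.936, -0.202], [-0.573, 0.0, -0.82]]
force: [-0.3, 0.6, -1.6]
width: 0.0252
```

```bash
python3 - <<'E'
from h import *
rep()
E
```

```text
t 16.9 p [0.5589 0.0448 0.2315] F [-0.26  0.63 -1.59] M [0.202 0.555 0.022] w 0.0252
z [ 0.5363 -0.2018 -0.8195] y [3.523e-01 9.359e-01 1.000e-04] yawY 69.37 q [  4.8 -10.6 123.  -23.7  37.8 -49.6]
C [131.26 204.55] tilt 34.96 off -1.16 F.EX -0.47 M.EY 0.591
```

Call:
apply_moves:
  deltas: [-0.12,0,-0.044,0,0,0,-0.2,0,-0.075,0,0,0,-0.25,0,-0.1,0,0,0,-0.25,0,-0.1,0,0,0,-0.25,0,-0.1,0,0,0,-0.2,0,-0.08,0,0,0,0,0,0,0,0,0]

```text
time_s: 17.48
eef_pos: [0.5666, 0.0421, 0.2437]
eef_rot: [[-0.766, 0.352, 0.537], [0.289, 0.936, -0.202], [-0.574, 0.001, -0.819]]
force: [0.1, 0.3, -1.3]
width: 0.0253
```

```bash
python3 - <<'E'
from h import *
rep()
d=snap('side','10');cv2.imwrite('pics/c10.png',cv2.resize(d['frame'][110:230,230:350],None,fx=5,fy=5,interpolation=cv2.INTER_CUBIC))
E
```

```text
t 17.48 p [0.5666 0.0421 0.2437] F [ 0.09  0.28 -1.34] M [0.172 0.45  0.012] w 0.0253
z [ 0.5374 -0.2018 -0.8188] y [3.524e-01 9.359e-01 6.000e-04] yawY 69.37 q [  4.4 -10.6 121.6 -22.7  38.8 -51. ]
C [139.43 216.77] tilt 35.03 off -0.91 F.EX -0.01 M.EY 0.481
```

View pics/c10.png

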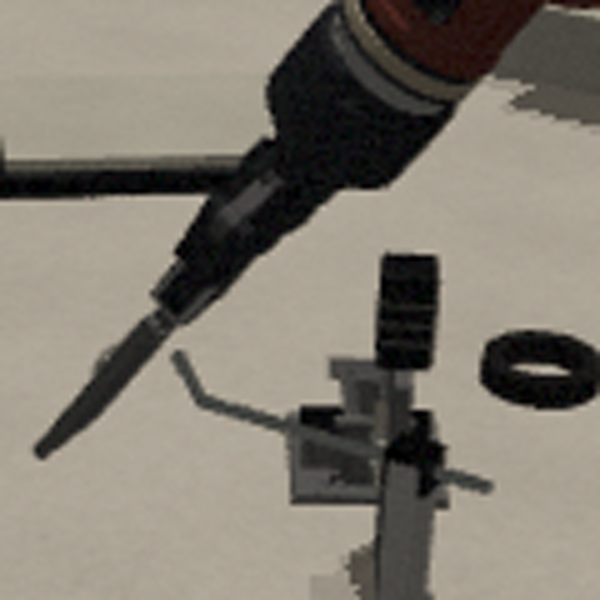

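Call:
apply_moves:
  deltas: [-0.5,0,-0.5,0,0,0,-1,0,-1,0,0,0,-1,0,-1,0,0,0,-1,0,-1,0,0,0,-1,0,-1,0,0,0,-1,0,-1,0,0,0,-0.5,0,-0.5,0,0,0,0,0,0,0,0,0]

```text
time_s: 18.2
eef_pos: [0.5812, 0.037, 0.3296]
eef_rot: [[-0.764, 0.352, 0.54], [0.289, 0.936, -0.202], [-0.577, 0.002, -0.817]]
force: [0.5, 0.6, -1.7]
width: 0.0252
```

Call:
apply_moves:
  deltas: [0,0,-0.3,0,1.5,0,0,0,-0.5,0,2.5,0,0,0,-0.5,0,2.8,0,0,0,-0.5,0,2.8,0,0,0,-0.5,0,2.8,0,0,0,-0.5,0,2.8,0,0,0,-0.5,0,2.8,0,0,0,-0.5,0,2.8,0]

```text
time_s: 18.87
eef_pos: [0.5636, 0.0429, 0.3592]
eef_rot: [[-0.908, 0.352, 0.225], [0.342, 0.936, -0.085], [-0.241, -0.001, -0.971]]
force: [0.1, 0.3, -1.8]
width: 0.0253
```

Call:
apply_moves:
  deltas: [0,0,-0.8,0,2.8,0,0,0,-0.8,0,2.8,0,0,0,-0.8,0,2.8,0,0,0,-0.8,0,2.7,0,0,0,-0.8,0,2,0,0,0,-0.5,0,1.1,0,0,0,0,0,0,0,0,0,0,0,0,0]

```text
time_s: 19.53
eef_pos: [0.5587, 0.0448, 0.4038]
eef_rot: [[-0.936, 0.352, -0.001], [0.352, 0.936, -0.0], [0.001, -0.001, -1.0]]
force: [0.7, -0.2, -2.7]
width: 0.0252
```

```bash
python3 - <<'E'
from h import *
s=rep();togo(s,[.4915,-.2265,.36])
d=snap('side','11');cv2.imwrite('pics/c11.png',cv2.resize(d['frame'][20:240,200:420],None,fx=3,fy=2.7,interpolation=cv2.INTER_CUBIC))
E
```

```text
t 19.53 p [0.5587 0.0448 0.4038] F [ 0.66 -0.22 -2.65] M [-0.034 -0.021  0.006] w 0.0252
z [-1.e-03 -2.e-04 -1.e+00] y [ 3.525e-01  9.358e-01 -5.000e-04] yawY 69.36 q [ -2.6  -0.3  89.3  -0.   91.1 -71.9]
C [112.1  370.39] tilt -0.05 off -1.28 F.EX 0.7 M.EY -0.032
tool delta cm [ -3.27 -27.75   4.39]
```

View pics/c11.png

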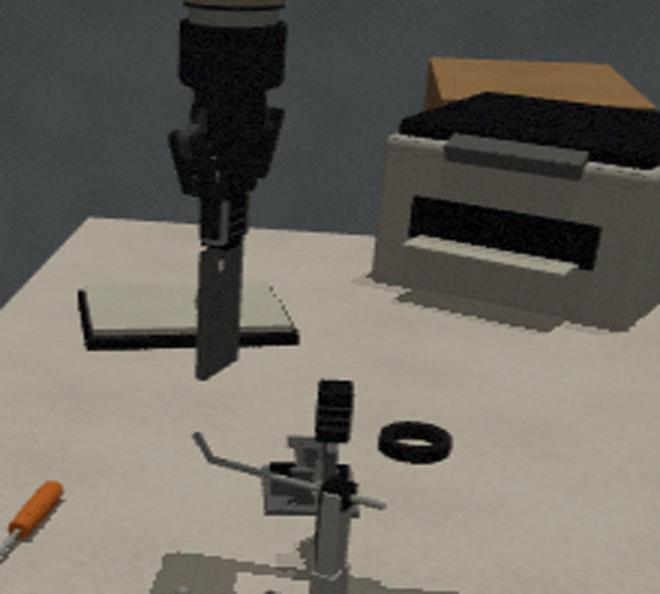

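Call:
apply_moves:
  deltas: [-0.2,-1.5,0,0,0,0,-0.3,-2.8,0,0,0,0,-0.4,-3.2,0,0,0,0,-0.4,-3.2,0,0,0,0,-0.4,-3.2,0,0,0,0,-0.4,-3.2,0,0,0,0,-0.4,-3.2,0,0,0,0,-0.3,-3.2,0,0,0,0]

```text
time_s: 20.25
eef_pos: [0.501, -0.1858, 0.4037]
eef_rot: [[-0.936, 0.352, -0.001], [0.352, 0.936, 0.0], [0.001, -0.0, -1.0]]
force: [0.1, 0.4, -2.0]
width: 0.0253
```

Call:
apply_moves:
  deltas: [-0.3,-2.8,0,0,0,0,-0.1,-1.4,0,0,0,-3,0,0,0,0,0,-6,0,0,0,0,0,-6,0,0,0,0,0,-6,0,0,0,0,0,-6,0,0,0,0,0,-3,0,0,0,0,0,0]

```text
time_s: 20.92
eef_pos: [0.4904, -0.2251, 0.4036]
eef_rot: [[-0.986, -0.164, -0.002], [-0.164, 0.986, 0.001], [0.002, 0.001, -1.0]]
force: [1.3, 0.5, -3.2]
width: 0.0251
```

Call:
apply_moves:
  deltas: [0,0,0,0,0,0,0,0,0,0,0,0]

```text
time_s: 21.08
eef_pos: [0.4907, -0.2253, 0.4041]
eef_rot: [[-0.987, -0.162, -0.001], [-0.162, 0.987, 0.0], [0.001, 0.001, -1.0]]
force: [0.3, 0.0, -2.7]
width: 0.0254
```

```bash
python3 - <<'E'
from h import *
s=rep();togo(s,[.4915,-.2265,.36])
d=snap('wrist','12');d=snap('top','12')
E
```

```text
t 21.08 p [ 0.4907 -0.2253  0.4041] F [ 0.33  0.02 -2.74] M [ 0.019 -0.019 -0.008] w 0.0254
z [-1.3e-03  5.0e-04 -1.0e+00] y [-1.618e-01  9.868e-01  7.000e-04] yawY 99.31 q [ -32.1   -2.9   91.8   -0.    91.2 -131.4]
C [146.76 370.72] tilt -0.08 off -277.63 F.EX 0.3 M.EY -0.011
tool delta cm [-0.07 -0.14  4.41]
```

View pics/wrist_12.png

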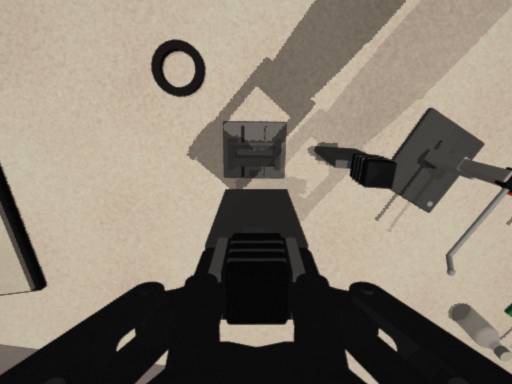

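```bash
python3 - <<'E'
from h import *
np.set_printoptions(linewidth=220,precision=4,suppress=True)
d=ld('wrist','12');P=cloud(d);z=P[...,2];f=d['frame']
cv2.imwrite('pics/c12.png',cv2.resize(f[110:195,210:300],None,fx=7,fy=7,interpolation=cv2.INTER_CUBIC))
def onplane(u,v,zp):
    c=-d['R'].T@d['t'];r=d['R'].T@np.linalg.inv(d['mtx'])@np.array([u,v,1.]);return (c+r*(zp-c[2])/r[2])[:2]*1000
g=cv2.cvtColor(f,cv2.COLOR_BGR2GRAY);m=np.zeros(z.shape,bool);m[115:186,215:295]=1
lo=m&(z>.03)&(z<.07)
q=P[lo];print('lips depth',cv2.minAreaRect((q[:,:2]*1000).astype(np.float32)),np.percentile(q[:,2],[5,50,95]))
q=P[m&(z>.053)&(z<.062)];print('lips top',cv2.minAreaRect((q[:,:2]*1000).astype(np.float32)),len(q))
q=P[m&(z>.0045)&(z<.07)];q=q[(q[:,0]>.4)&(q[:,1]<-.15)];print('all',cv2.minAreaRect((q[:,:2]*1000).astype(np.float32)))
R2=Ro.from_euler('z',9.3,degrees=True).as_matrix()
# floor of slot in rack frame centred guess
X=(P-np.array([.4915,-.2265,0]))@R2
mm=m&(np.abs(X[...,0])<.06)&(np.abs(X[...,1])<.06)
for lo_,hi_ in [(.0,.02),(.02,.044),(.044,.053),(.053,.065)]:
    k=mm&(z>=lo_)&(z<hi_)&(np.abs(X[...,1])<.02)
    h,e=np.histogram(X[k][:,0]*1000,bins=np.arange(-32,33,2));print(lo_,list(zip(e[:-1].astype(int),h)))
for y0 in (-1,):
    k=mm&(z<.03)&(np.abs(X[...,0])<.006);h,e=np.histogram(X[k][:,1]*1000,bins=np.arange(-44,45,4));print('y',list(zip(e[:-1].astype(int),h)))
E
```

```text
lips depth ((488.4178771972656, -228.39016723632812), (76.91275024414062, 86.85323333740234), 7.702304363250732) [0.0404 0.0526 0.056 ]
lips top ((490.5989990234375, -228.16957092285156), (50.14995193481445, 87.02265167236328), 8.165000915527344) 513
all ((490.779296875, -228.0135498046875), (99.77037048339844, 110.01847076416016), 7.673068046569824)
0.0 [(np.int64(-32), np.int64(21)), (np.int64(-30), np.int64(21)), (np.int64(-28), np.int64(21)), (np.int64(-26), np.int64(37)), (np.int64(-24), np.int64(26)), (np.int64(-22), np.int64(20)), (np.int64(-20), np.int64(21)), (np.int64(-18), np.int64(21)), (np.int64(-16), np.int64(21)), (np.int64(-14), np.int64(0)), (np.int64(-12), np.int64(0)), (np.int64(-10), np.int64(0)), (np.int64(-8), np.int64(0)), (np.int64(-6), np.int64(0)), (np.int64(-4), np.int64(16)), (np.int64(-2), np.int64(26)), (np.int64(0), np.int64(41)), (np.int64(2), np.int64(24)), (np.int64(4), np.int64(23)), (np.int64(6), np.int64(23)), (np.int64(8), np.int64(0)), (np.int64(10), np.int64(0)), (np.int64(12), np.int64(0)), (np.int64(14), np.int64(0)), (np.int64(16), np.int64(
[... 3011 characters left out ...]
t64(0)), (np.int64(30), np.int64(0))]
y [(np.int64(-44), np.int64(0)), (np.int64(-40), np.int64(0)), (np.int64(-36), np.int64(14)), (np.int64(-32), np.int64(15)), (np.int64(-28), np.int64(15)), (np.int64(-24), np.int64(12)), (np.int64(-20), np.int64(12)), (np.int64(-16), np.int64(18)), (np.int64(-12), np.int64(12)), (np.int64(-8), np.int64(12)), (np.int64(-4), np.int64(12)), (np.int64(0), np.int64(18)), (np.int64(4), np.int64(12)), (np.int64(8), np.int64(10)), (np.int64(12), np.int64(15)), (np.int64(16), np.int64(9)), (np.int64(20), np.int64(10)), (np.int64(24), np.int64(10)), (np.int64(28), np.int64(12)), (np.int64(32), np.int64(0)), (np.int64(36), np.int64(0)), (np.int64(40), np.int64(0))]
```

View pics/c12.png

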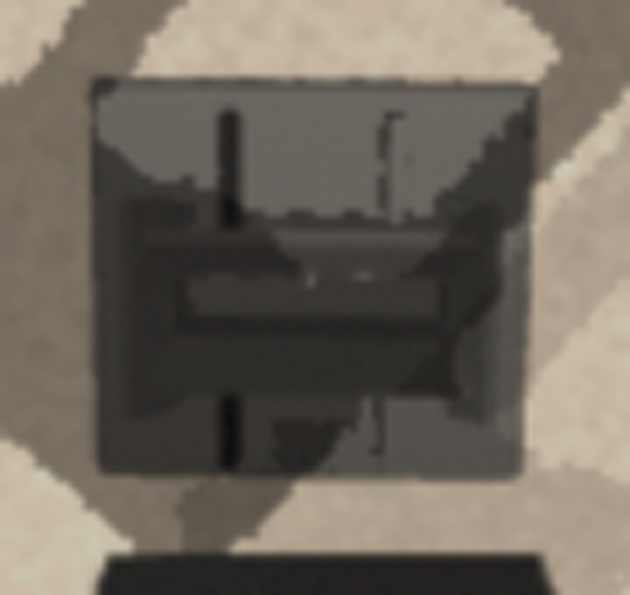

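View pics/top_12.png

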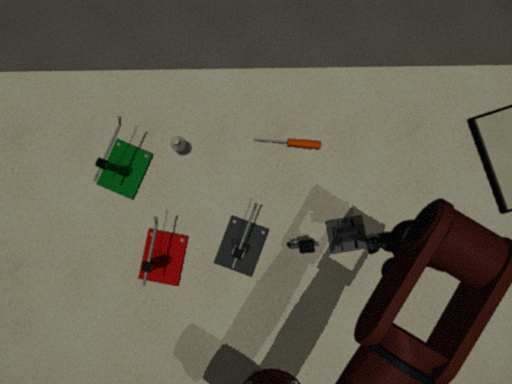

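Call:
apply_moves:
  deltas: [0.1,-0.25,1,0,0,1.1,0,0,2.5,0,0,0,0,0,3,0,0,0,0,0,3,0,0,0,0,0,3,0,0,0,0,0,3,0,0,0,0,0,2.5,0,0,0,0,0,1.2,0,0,0]

```text
time_s: 21.85
eef_pos: [0.4874, -0.2266, 0.2074]
eef_rot: [[-0.99, -0.143, -0.008], [-0.143, 0.99, 0.004], [0.007, 0.005, -1.0]]
force: [-1.2, -0.0, -2.5]
width: 0.0251
```

Call:
apply_moves:
  deltas: [0,0,0,0,0,0,0,0,0,0,0,0,0,0,0,0,0,0]

```text
time_s: 22.1
eef_pos: [0.4914, -0.229, 0.2147]
eef_rot: [[-0.99, -0.144, 0.002], [-0.144, 0.99, -0.002], [-0.002, -0.002, -1.0]]
force: [0.8, 0.3, -2.4]
width: 0.0252
```

```bash
python3 - <<'E'
from h import *
s=rep();togo(s,[.4900,-.2277,.20])
d=snap('side','13');cv2.imwrite('pics/c13.png',cv2.resize(d['frame'][60:220,300:430],None,fx=4.5,fy=3.7,interpolation=cv2.INTER_CUBIC))
d=snap('wrist','13');cv2.imwrite('pics/c13w.png',d['frame'])
E
```

```text
t 22.1 p [ 0.4914 -0.229   0.2147] F [ 0.79  0.3  -2.41] M [ 0.004 -0.023  0.01 ] w 0.0252
z [ 0.0023 -0.0018 -1.    ] y [-0.1436  0.9896 -0.0021] yawY 98.25 q [ -32.4    3.7  105.3   -0.    70.8 -130.6]
C [148.98 181.27] tilt 0.16 off -280.82 F.EX 0.63 M.EY -0.02
tool delta cm [0.13 0.15 1.47]
```

View pics/c13.png

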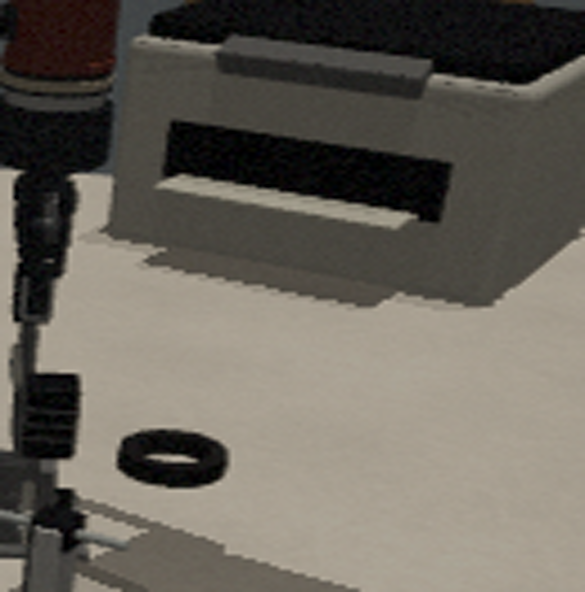

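View pics/c13w.png

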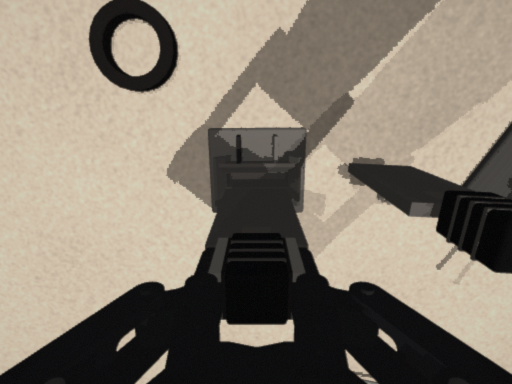

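```bash
python3 - <<'E'
from h import *
np.set_printoptions(linewidth=220,precision=4,suppress=True)
rep()
d=ld('wrist','13');P=cloud(d);z=P[...,2]
a=8.0
R2=Ro.from_euler('z',a,degrees=True).as_matrix();X=(P-np.array([.4908,-.2277,0]))@R2*1000
m=np.zeros(z.shape,bool);m[120:195,200:315]=1
b=m&(z>.0045)&(z<.013)&(np.abs(X[...,0])<70)&(np.abs(X[...,1])<70)
for v in range(132,150,3):
    r=X[v][b[v]];print('row',v,'y',r[:,1].min().round(1),r[:,1].max().round(1),'x',r[:,0].mean().round(1))
for u in range(215,302,12):
    r=X[:,u][b[:,u]];print('col',u,'x far edge',r[:,0].max().round(1),r[:,0].min().round(1),'y',r[:,1].mean().round(1))
l=m&(z>.05)&(z<.062);r=X[l];print('lips y',np.percentile(r[:,1],[1,99]),'x',np.percentile(r[:,0],[1,99]))
# plate bottom end pts: face seen
pl=(z>.07)&(z<.13);pl[:195]=0;pl[240:]=0;pl[:,:205]=0;pl[:,305:]=0;r=P[pl];print(len(r));X2=X[pl];print('plate y',np.percentile(X2[:,1],[1,99]),'x',np.percentile(X2[:,0],[5,50,95]),'z',r[:,2].min())
E
```

```text
t 22.2 p [ 0.4917 -0.2291  0.2152] F [ 0.64 -0.7  -2.45] M [-0.004  0.021  0.034] w 0.0251
z [ 0.0033 -0.0023 -1.    ] y [-0.1437  0.9896 -0.0028] yawY 98.26 q [ -32.4    3.7  105.3   -0.    70.8 -130.7]
C [149.28 181.84] tilt 0.22 off -280.84 F.EX 0.85 M.EY 0.018
row 132 y -55.1 53.8 x -45.3
row 135 y -55.3 52.3 x -42.0
row 138 y -54.4 52.8 x -38.7
row 141 y -55.9 53.0 x -35.4
row 144 y -54.5 53.2 x -32.1
row 147 y -54.6 53.2 x -28.8
col 215 x far edge -18.5 -49.3 y -47.6
col 227 x far edge -12.9 -49.3 y -34.3
col 239 x far edge 7.8 -49.3 y -21.0
col 251 x far edge 7.3 -49.4 y -7.4
col 263 x far edge 7.4 -49.4 y 6.1
col 275 x far edge 7.5 -49.5 y 19.7
col 287 x far edge -13.7 -49.6 y 32.9
col 299 x far edge -18.7 -49.6 y 46.2
lips y [-43.9671  42.6626] x [-24.5865  12.6811]
702
plate y [-28.6603  26.1934] x [-1.6021 -1.2685 -0.9397] z 0.10342710691973185
```

Call:
apply_moves:
  deltas: [0,0,0,0,0,0,0,0,0,0,0,0,0,0,0,0,0,0]

```text
time_s: 22.45
eef_pos: [0.4906, -0.2284, 0.2136]
eef_rot: [[-0.99, -0.144, 0.001], [-0.144, 0.99, -0.001], [-0.0, -0.001, -1.0]]
force: [0.5, -0.6, -1.9]
width: 0.0257
```

```bash
python3 - <<'E'
from h import *
s=rep();togo(s,[.48995,-.2287,.1389])
E
```

```text
t 22.45 p [ 0.4906 -0.2284  0.2136] F [ 0.48 -0.64 -1.93] M [ 0.06  -0.026  0.017] w 0.0257
z [ 6.e-04 -6.e-04 -1.e+00] y [-1.438e-01  9.896e-01 -7.000e-04] yawY 98.27 q [ -32.4    3.7  105.4   -0.    70.8 -130.7]
C [147.89 180.17] tilt 0.04 off -280.54 F.EX 0.68 M.EY -0.002
tool delta cm [ 0.07 -0.02  7.47]
```

Call:
apply_moves:
  deltas: [0.06,0,0.3,0,0,0,0,0,0.6,0,0,0,0,0,0.7,0,0,0,0,0,0.7,0,0,0,0,0,0.5,0,0,0,0,0,0.3,0,0,0,0,0,0,0,0,0]

```text
time_s: 23.03
eef_pos: [0.4887, -0.2277, 0.18]
eef_rot: [[-0.99, -0.144, -0.003], [-0.144, 0.99, 0.002], [0.003, 0.002, -1.0]]
force: [0.6, 0.9, -1.6]
width: 0.0253
```

```bash
python3 - <<'E'
from h import *
s=rep();togo(s,[.48995,-.2287,.1389])
d=snap('wrist','14')
cv2.imwrite('pics/c14.png',cv2.resize(d['frame'][100:300,150:360],None,fx=3.5,fy=3,interpolation=cv2.INTER_CUBIC))
E
```

```text
t 23.03 p [ 0.4887 -0.2277  0.18  ] F [ 0.61  0.87 -1.55] M [0.04  0.004 0.016] w 0.0253
z [-0.0032  0.0018 -1.    ] y [-0.1439  0.9896  0.0022] yawY 98.27 q [ -32.4    5.8  107.1   -0.    67.4 -130.7]
C [145.78 146.63] tilt -0.21 off -280.58 F.EX 0.26 M.EY 0.019
tool delta cm [-0.12 -0.12  4.11]
```

View pics/c14.png

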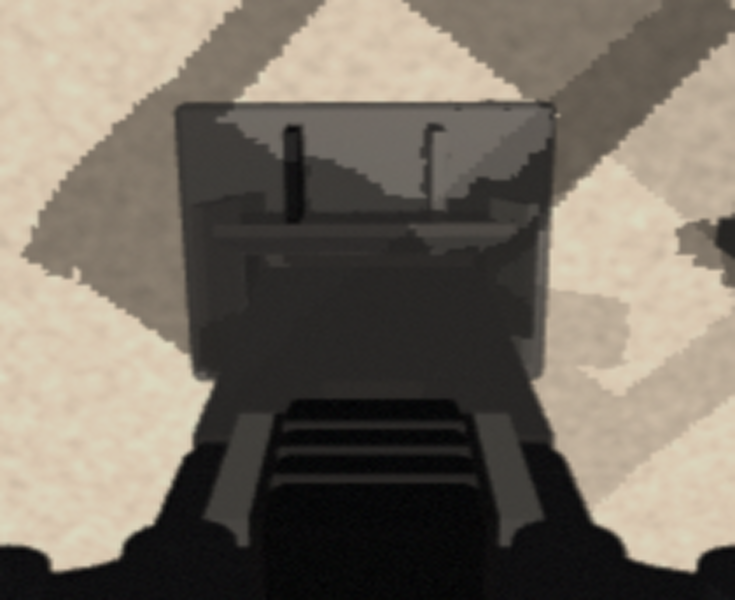

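Call:
apply_moves:
  deltas: [0,0,0.3,0,0,0,0,0,0.5,0,0,0,0,0,0.5,0,0,0,0,0,0.4,0,0,0,0,0,0.2,0,0,0,0,0,0,0,0,0,0,0,0,0,0,0]

```text
time_s: 23.67
eef_pos: [0.4894, -0.2282, 0.1623]
eef_rot: [[-0.99, -0.144, -0.001], [-0.144, 0.99, 0.001], [0.001, 0.001, -1.0]]
force: [0.6, 0.4, -1.7]
width: 0.0251
```

```bash
python3 - <<'E'
from h import *
s=rep();togo(s,[.48995,-.2287,.1389])
E
```

```text
t 23.67 p [ 0.4894 -0.2282  0.1623] F [ 0.6   0.37 -1.74] M [-0.001  0.08  -0.018] w 0.0251
z [-1.2e-03  6.0e-04 -1.0e+00] y [-1.438e-01  9.896e-01  7.000e-04] yawY 98.27 q [ -32.4    7.   107.8   -0.    65.3 -130.7]
C [146.63 128.94] tilt -0.08 off -280.75 F.EX 0.42 M.EY 0.075
tool delta cm [-0.05 -0.06  2.34]
```

Call:
apply_moves:
  deltas: [0,0,0.3,0,0,0,0,0,0.5,0,0,0,0,0,0.5,0,0,0,0,0,0.4,0,0,0,0,0,0.2,0,0,0,0,0,0,0,0,0,0,0,0,0,0,0]

```text
time_s: 24.25
eef_pos: [0.4894, -0.2281, 0.1433]
eef_rot: [[-0.99, -0.144, -0.001], [-0.144, 0.99, 0.001], [0.001, 0.001, -1.0]]
force: [0.9, 1.2, -2.6]
width: 0.0253
```

```bash
python3 - <<'E'
from h import *
s=rep();togo(s,[.48995,-.2287,.1389])
E
```

```text
t 24.25 p [ 0.4894 -0.2281  0.1433] F [ 0.93  1.16 -2.56] M [-0.03  -0.04  -0.025] w 0.0253
z [-1.3e-03  6.0e-04 -1.0e+00] y [-1.439e-01  9.896e-01  8.000e-04] yawY 98.27 q [ -32.4    8.4  108.5   -0.    63.2 -130.7]
C [146.56 109.88] tilt -0.09 off -280.72 F.EX 0.45 M.EY -0.048
tool delta cm [-0.05 -0.07  0.44]
```

Call:
apply_moves:
  deltas: [0,0,0.1,0,0,0,0,0,0.1,0,0,0,0,0,0,0,0,0,0,0,0,0,0,0]

```text
time_s: 24.58
eef_pos: [0.4896, -0.2282, 0.1417]
eef_rot: [[-0.99, -0.144, -0.001], [-0.144, 0.99, 0.0], [0.001, 0.0, -1.0]]
force: [0.1, 0.3, -1.4]
width: 0.0254
```

```bash
python3 - <<'E'
from h import *
s=rep();togo(s,[.48995,-.2287,.1389])
E
```

```text
t 24.58 p [ 0.4896 -0.2282  0.1417] F [ 0.1   0.35 -1.41] M [0.08  0.014 0.032] w 0.0254
z [-7.e-04  3.e-04 -1.e+00] y [-1.439e-01  9.896e-01  4.000e-04] yawY 98.27 q [ -32.4    8.5  108.6   -0.    62.9 -130.7]
C [146.81 108.29] tilt -0.04 off -280.76 F.EX -0.03 M.EY 0.042
tool delta cm [-0.03 -0.05  0.28]
```

Call:
apply_moves:
  deltas: [0,0,0.1,0,0,0,0,0,0.1,0,0,0,0,0,0,0,0,0,0,0,0,0,0,0]

```text
time_s: 24.92
eef_pos: [0.4894, -0.2282, 0.1395]
eef_rot: [[-0.99, -0.144, -0.001], [-0.144, 0.99, 0.0], [0.001, 0.001, -1.0]]
force: [-0.2, 0.7, -1.7]
width: 0.0256
```

Call:
apply_moves:
  deltas: [0,0,0.05,0,0,0,0,0,0,0,0,0,0,0,0,0,0,0]

```text
time_s: 25.17
eef_pos: [0.4896, -0.2283, 0.1393]
eef_rot: [[-0.99, -0.144, -0.001], [-0.144, 0.99, 0.0], [0.001, 0.0, -1.0]]
force: [0.7, 0.6, -1.1]
width: 0.0254
```

Call:
apply_moves:
  deltas: [0,0,0.05,0,0,0,0,0,0,0,0,0,0,0,0,0,0,0]

```text
time_s: 25.42
eef_pos: [0.4898, -0.2283, 0.1393]
eef_rot: [[-0.99, -0.144, -0.0], [-0.144, 0.99, 0.0], [0.0, 0.0, -1.0]]
force: [-0.9, 0.6, 3.4]
width: 0.0253
```

```bash
python3 - <<'E'
from h import *
s=rep();togo(s,[.48995,-.2287,.1389])
E
```

```text
t 25.42 p [ 0.4898 -0.2283  0.1393] F [-0.92  0.56  3.43] M [0.219 0.338 0.032] w 0.0253
z [-4.e-04  1.e-04 -1.e+00] y [-1.439e-01  9.896e-01  2.000e-04] yawY 98.28 q [ -32.4    8.7  108.7   -0.    62.7 -130.7]
C [147.04 105.86] tilt -0.02 off -280.78 F.EX -1.06 M.EY 0.395
tool delta cm [-0.01 -0.04  0.04]
```

Call:
apply_moves:
  deltas: [0,0,0,0,0,0,0,0,0,0,0,0,0,0,0,0,0,0,0,0,0,0,0,0,0,0,0,0,0,0]
  jaw: 60

```text
time_s: 25.83
eef_pos: [0.4896, -0.2282, 0.1386]
eef_rot: [[-0.99, -0.144, -0.001], [-0.144, 0.99, 0.0], [0.001, 0.0, -1.0]]
force: [0.3, -0.1, -0.3]
width: 0.0653
```

```bash
python3 - <<'E'
from h import *
s=rep()
d=snap('wrist','15')
E
```

```text
t 25.83 p [ 0.4896 -0.2282  0.1386] F [ 0.34 -0.05 -0.29] M [-0.011  0.057 -0.039] w 0.0653
z [-7.e-04  2.e-04 -1.e+00] y [-1.439e-01  9.896e-01  3.000e-04] yawY 98.27 q [ -32.4    8.8  108.7   -0.    62.6 -130.7]
C [146.82 105.16] tilt -0.04 off -280.76 F.EX 0.34 M.EY 0.049
```

View pics/wrist_15.png

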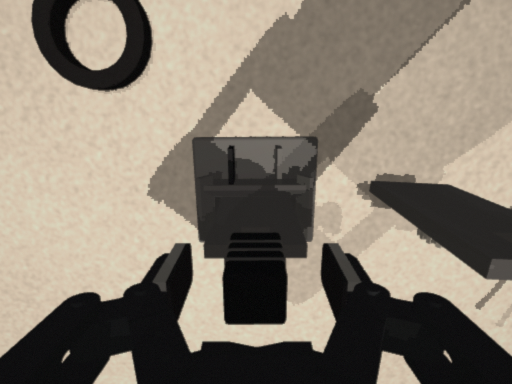

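Call:
apply_moves:
  deltas: [0,0,-0.5,0,0,0,0,0,-1,0,0,0,0,0,-1.5,0,0,0,0,0,-2,0,0,0,0,0,-2.5,0,0,0,0,0,-3,0,0,0,0,0,-3,0,0,0,0,0,-2,0,0,0]

```text
time_s: 26.55
eef_pos: [0.4907, -0.2289, 0.2984]
eef_rot: [[-0.99, -0.144, 0.004], [-0.144, 0.99, -0.003], [-0.004, -0.003, -1.0]]
force: [0.2, 0.7, 0.1]
width: 0.0652
```

Call:
apply_moves:
  deltas: [0,0,-3,0,0,0,0,0,-3,0,0,0,0,0,-2,0,0,0,3,0,0,0,0,0,4,0,0,0,0,0,4,0,0,0,0,0,2,0,0,0,0,0,0,0,0,0,0,0]

```text
time_s: 27.22
eef_pos: [0.3582, -0.2473, 0.3752]
eef_rot: [[-0.99, -0.141, -0.0], [-0.141, 0.99, -0.002], [0.001, -0.002, -1.0]]
force: [0.3, 0.2, -0.5]
width: 0.065
```

```bash
python3 - <<'E'
from h import *
np.set_printoptions(precision=4,suppress=True)
s=rep()
w=snap('wrist','16');t=snap('top','16');sd=snap('side','16')
P=cloud(t);z=P[...,2];m=np.zeros(z.shape,bool);m[200:270,320:380]=1
g=P[m&(z>.13)&(z<.2)];print('top grip',g.mean(0) if len(g) else None,len(g),cv2.minAreaRect((g[:,:2]*1000).astype(np.float32)) if len(g) else '')
# bystander compare
a=ld('top','0')['frame'].astype(int);b=t['frame'].astype(int)
for n,(x0,x1,y0,y1) in dict(bottle=(165,195,130,158),driver=(248,326,134,154),tape=(378,414,254,290),red=(135,192,215,290),green=(92,156,115,203)).items():
    print(n,np.abs(a[y0:y1,x0:x1]-b[y0:y1,x0:x1]).mean().round(2))
E
```

```text
t 27.22 p [ 0.3582 -0.2473  0.3752] F [ 0.28  0.19 -0.51] M [-0.035  0.021  0.016] w 0.065
z [-0.0005 -0.0021 -1.    ] y [-0.1407  0.99   -0.002 ] yawY 98.09 q [ -43.8  -16.4  106.4   -0.1   89.9 -141.9]
C [ 31.38 341.82] tilt 0.02 off -346.27 F.EX 0.19 M.EY 0.007
top grip [ 0.492  -0.2232  0.161 ] 128 ((491.8324279785156, -225.61080932617188), (24.342544555664062, 27.745399475097656), 8.296283721923828)
bottle 5.45
driver 5.31
tape 11.55
red 5.5
green 5.5
```

View pics/wrist_16.png

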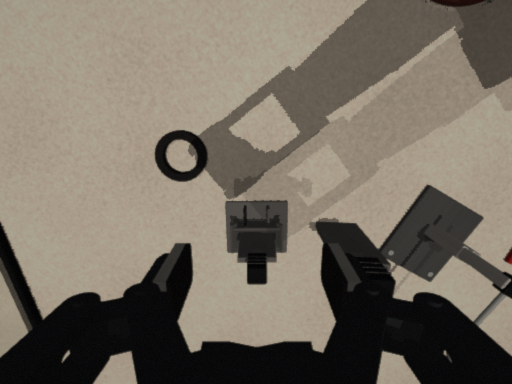

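View pics/side_16.png

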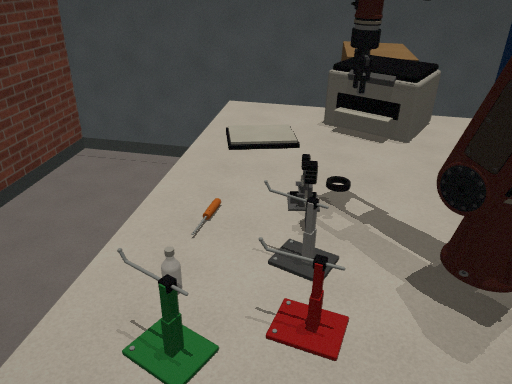

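View pics/top_16.png

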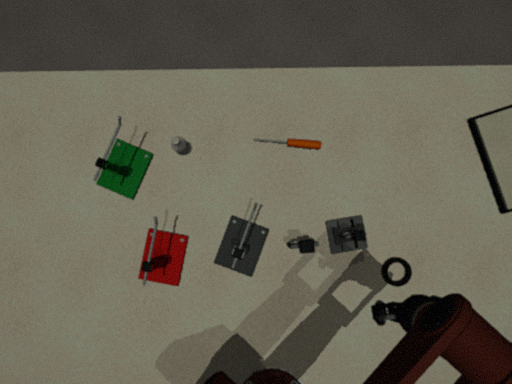

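```bash
python3 - <<'E'
from h import *
t=ld('top','16');P=cloud(t);z=P[...,2];m=np.zeros(z.shape,bool);m[200:270,320:380]=1
print('grip top z median',np.median(z[m&(z>.155)&(z<.18)]))
for k in('0','16'):
    d=ld('top',k);g=cv2.cvtColor(d['frame'],cv2.COLOR_BGR2GRAY);r=g[250:295,374:420]<28;v,u=np.nonzero(r);print('tape c',u.mean()+374,v.mean()+250,r.sum())
st();robot.finish_job()
E
```

```text
grip top z median 0.16560164114192671
tape c 396.0755287009063 271.26586102719034 331
tape c 395.55555555555554 271.406432748538 342
t 27.37 p [ 0.3614 -0.247   0.3747] F [0.46 0.2  0.03] M [ 0.011 -0.004 -0.025] w 0.0652
z [ 1.2e-03 -7.0e-04 -1.0e+00] y [-1.435e-01  9.897e-01 -9.000e-04] yawY 98.25 q [ -43.6  -16.1  106.2    0.    89.8 -141.8]
the job is handed in; nothing more can be done
```

The smaller gear plate is off the grey stand's prong, upright in the rack slot and released. I handed the job in at about 27 s of the 70 s allowed.

- **Getting it off:** I gripped the block, raised the plate about 4 mm and felt outward. The barb pushed back with roughly 1–1.5 N, about 114 mm from the root, which matches the camera. I backed off, tilted the plate 28° and took it round the bend, then 35° along the leg and over the tip. Every reading between steps showed only the plate's weight and about ±1 N of noise. I did not read forces during the moves themselves.
- **Placing it:** The bottom edge met the slot floor with the tool at 139.3 mm, where 138.9 mm was expected. The reading there was 3.4 N.
- **Last checks:**
  - The grip-block top measured 165.6 mm high against a nominal 167 mm, within the 2 mm calibration. Its centre is within about 3 mm of the rack's in the top view.
  - The bottle and the screwdriver show no change in the top view. The tape roll's area differed more because the arm's shadow fell near it, and its centre stayed within 0.5 pixel.
  - The gripper was clear of everything when I handed in.
- **Disagreement:** The top and wrist cameras put the rack about 2 mm apart. I went with the wrist camera, and the plate went in without touching the sides noticeably.

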